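Turn over the canister lids and pull the reject

TASK

Turn over all three turned canister lids on the drying board, so that their undersides, which are to be oiled next, face up. One of them carries a red reject cross on its underside: put that lid in the red crate, lying flat with the cross up, and leave the two sound ones lying flat, underside up, on the board. Set the lids down without dropping them from a height, and leave the other things where they are.

Things in the scene. Friction and masses are not known exactly. Their poses are not given: they have to be found in the camera images.
- plain_lid_1_mid (a point): Turned pale-wood canister lid, 45 g: disc 66 mm in diameter, 20 mm high over all, its lowest 4 mm (underside) a smaller plug 50 mm in diameter. Point: its centre, half-way up; z axis from underside to crown: up at the start, down once turned over. Underside bare wood. The lids look alike from above and start in random order in a row, 110 to 160 mm apart along the board.
- plain_lid_2_mid (a point): Turned pale-wood canister lid, 45 g: disc 66 mm in diameter, 20 mm high over all, its lowest 4 mm (underside) a smaller plug 50 mm in diameter. Point: its centre, half-way up; z axis from underside to crown: up at the start, down once turned over. Underside bare wood. The lids look alike from above and start in random order in a row, 110 to 160 mm apart along the board.
- marked_lid_mid (a point): Turned pale-wood canister lid, 45 g: disc 66 mm in diameter, 20 mm high over all, its lowest 4 mm (underside) a smaller plug 50 mm in diameter. Point: its centre, half-way up; z axis from underside to crown: up at the start, down once turned over. On its underside, hidden at the start, a red painted cross about 32 mm across. In any of the row's three places.
- plain_lid_1: The same sound lid; this point is at the centre of its underside (plug face), same axes.
- plain_lid_2: The same sound lid; this point is at the centre of its underside (plug face), same axes.
- marked_lid: The same marked lid; this point is at the centre of its underside (plug face), same axes.
- board: The fixed wooden drying board on the bench, 280 mm along its x, 420 mm along its y and 18 mm thick; origin at the centre of its underside, on the bench; its flat top, 18 mm above the bench, carries the lids in a row along its y.
- red_crate: The empty red plastic reject crate, fixed, open on top, 300 mm along its x, 200 mm along its y, 65 mm high, walls and floor 4 mm thick with a rim lip sticking out about 9 mm; origin at the centre of its underside, on the bench. It stands at one end of the board, left or right.
- red_crate_floor (a point): Centre of the red crate's flat inner floor, 4 mm above the bench, same axes as the crate; the clear floor is 292 by 192 mm.
- blue_crate: A blue plastic crate of the same size, fixed, holding six turned cups; at the other end of the board. Not used.
- cork_block: Bystander: cork sanding block 45 by 65 by 30 mm lying on the board's far (+x) edge; origin under its centre.
- canister_1: Bystander: turned wooden canister, 66 mm across, 90 mm high, beyond the board; origin under its centre.
- canister_2: Bystander: a canister like the first.
- bowl: Bystander: rough-turned wooden bowl, 130 mm across, 60 mm high, beyond the board; origin under its centre.
- marker_pot: Bystander: steel pot 72 mm across and 68 mm high with pens up to 158 mm high, beyond the board; origin under its centre.
- caliper: Bystander: steel caliper 220 mm long lying flat (8 mm high) beyond the crate on the right; origin under its beam.
- dust_brush: Bystander: bench brush 190 mm long and 41 mm high, beyond the crate on the left; origin under its middle.
Mind the look-alikes: they are no part of the job. Leave any blue look-alike of the plain_lid_2 alone. What is shaped like the plain_lid_1 but yellow is not meant.

How it is judged:
At the end, for the whole second after the job is handed in: Both sound lids lie underside up (within 8 degrees of level), at rest, flat on the board with their centres inside its outline; the marked lid lies underside (cross) up, within 8 degrees of level, at rest on the floor of the red crate (angle between each of plain_lid_1_mid, plain_lid_2_mid, marked_lid_mid's own z axis and vertical above 3 rad and x of plain_lid_1_mid in the frame of board between -0.14 and 0.14 m and y of plain_lid_1_mid in the frame of board between -0.21 and 0.21 m and z of plain_lid_1_mid in the frame of board between 0.022 and 0.034 m and linear speed of each of plain_lid_1, plain_lid_2, marked_lid below 0.02 m/s and angular speed of each of plain_lid_1, plain_lid_2, marked_lid below 0.2 rad/s and x of plain_lid_2_mid in the frame of board between -0.14 and 0.14 m and y of plain_lid_2_mid in the frame of board between -0.21 and 0.21 m and z of plain_lid_2_mid in the frame of board between 0.022 and 0.034 m and x of marked_lid_mid in the frame of red_crate_floor between -0.146 and 0.146 m and y of marked_lid_mid in the frame of red_crate_floor between -0.096 and 0.096 m and z of marked_lid_mid in the frame of red_crate_floor between 0.004 and 0.016 m); the robot touches nothing.
It fails at once if a bystander (cork block, canister, bowl, marker pot, caliper or brush) is pushed more than 30 mm from its place (distance of any of cork_block, canister_1, canister_2, bowl, marker_pot, caliper, dust_brush from where it was at the start of the episode above 0.03 m).
It fails at once if a lid is dropped or thrown: it moves faster than 1 m/s with no finger on it (a free fall of about 50 mm) ((linear speed of plain_lid_1 above 1 m/s and contact force between the fingers and plain_lid_1 below 0.05 N) or (linear speed of plain_lid_2 above 1 m/s and contact force between the fingers and plain_lid_2 below 0.05 N) or (linear speed of marked_lid above 1 m/s and contact force between the fingers and marked_lid below 0.05 N)).
It also fails if it takes over 72 s, if anything falls off the work surface, if the arm or the gripper's body presses on something with over 40 N, if the wrist force passes 120 N, or if a joint passes its speed limit or range.

ROBOT

A 6-joint arm with a two-finger parallel gripper is mounted at the origin on the work surface. World frame = base frame: x ahead of the robot, y to its left, z up, the work surface at z = 0. Lengths are in m, angles in rad, forces in N, time in s.
With the tool pointing down it reaches from about 0.15 to 0.775 m from the base axis. Payload 6.1 kg.
Tool frame: the origin (TCP) lies between the finger pads; the fingertips stand 14 mm ahead of it and the grasp point (between the pads) lies 5 mm behind it; z points along the fingers, y is the line along which they close (so a half turn about z gives the same grasp; the last joint's range is limited). The gripper opens to 85 mm and grips with 20 to 120 N. Pads are 22 mm wide; open, the fingers measure 114 mm over their backs; the gripper's body (76 mm by 85 mm) begins 54 mm behind the grasp point. The pads swing forward as they close: fully open they stand 13 mm farther back than shut.
Start: joints at [-1.12, 0.126, -0.04, 1.405, 0, 1.571], TCP at [0.229, -0.473, 0.245] pointing down, gripper open.
Joint ranges: [-2.72, 2.72], [-0.95, 1.95], [-1.27, 1.35], [-1.78, 2.02], [-1.46, 1.47], [-3.14, 3.14]. Speed limits (rad/s): [2.39, 2.39, 3.01, 3.14, 3.14, 3.14].

INTERFACE

Orientations are given as a unit quaternion [x, y, z, w].
In Python, from workcell import manip gives the robot as it stands.
- The arm moves only by the tool apply_moves, never from a script. Its argument "increments" is a list of rows, each an object with "translation": the shift along the tool's x, y, z in mm, a list of three; "rot": the turn, a rotation vector about the tool's x, y, z in degrees, a list of three. A call has 1 to 12 rows; each row is the pose to reach, as a shift and turn from the pose commanded when the call began, along the tool's axes at that moment; what a row does not reach only later rows make up. A row lasts 1/8 s, in which the tool goes at most 62.5 mm and 10.7 degrees, less where a joint would pass 70% of its speed; a pose out of reach is approached as far as the arm can. A call with a gripper value outside its range is refused whole. "jaw" is the opening, from 0 (shut) to 1 (fully open), set as the call begins (left out, the last holds). The fingers move at their own pace and stop on an object; "newtons" is the grip in N (left out, the last holds). Time passes only in rows, so rows that repeat a pose let the fingers close. It gives the time, the measured TCP pose, the force, the opening and the grip force at its end, in the units of the state.
- manip.get_obs(): the state, without advancing time (a new reading comes with each control period).
- manip.capture(name): name is "scene" or "side" or "wrist"; returns a dict with "image" (420x560x3 uint8, red, green, blue), "range_z" (420x560 float32, m along the optical axis (not along the pixel's ray), 0 where there is no reading), "camera_matrix" (3x3 intrinsics, pixels), "world_from_camera" (4x4, takes a point from camera to world coordinates); the wrist camera has in their place "tool_from_camera" (4x4, takes a point from camera to tool coordinates, whose origin is the TCP and whose axes are the flange's). Camera axes: x right, y up, looking along -z (the intrinsics and any distortion apply to the point x, -y, -z); pixel columns grow to the right and rows downward; lengths in m; the calibration is good to about 2 mm. The wrist camera is an equidistant fisheye: a pixel r from the principal point sees the ray r / f radians off the axis. A picture is of the moment at which its call begins: read the wrist's pose just before it.
- manip.job_done(): hands the job in; it is judged then, once.
The state is a dict: "time_s": time; "q": joint angles; "joint_vel": joint speeds; "tau": joint torques, N m; "position": TCP position; "tool_rot": TCP orientation; "force": force on the tool from outside, world axes, zero at the start; "moment": the same for the moment, N m; "grip_width": finger opening in m; "grip_force": force on a finger pad.
Only numpy, scipy, OpenCV 4.12 (cv2) and the standard library are available. Lean on these libraries where they do the work, as an engineer would, in place of code of your own. Each camera call takes 0.05 s, during which the arm holds its last target. There are 200 camera calls.

## Working session

There is one attempt and no reset: what is moved stays moved. The work goes in short steps, Python scripts to look and compute and a tool call to move; the robot and the scene stay as the last step left them, time stands still between calls to the robot, and variables do not carry over. Pictures are saved under pics/ and viewed, at most 10 in all, crops included, and the job is handed in when it is done.

Besides the shell and the picture viewer there is one more tool, called after "Emit:" as a command line: name --argument value ..., lists and objects as JSON in quotes. apply_moves: Moves the arm, as the interface text tells. Its arguments: {"type":"object","properties":{"increments":{"type":"array","items":{"type":"object","properties":{"translation":{"type":"array","items":{"type":"number"}},"rot":{"type":"array","items":{"type":"number"}}}}},"jaw":{"type":"number"},"newtons":{"type":"number"}},"required":["increments"]}

```bash
mkdir -p pics; ls; python3 - <<'E'
from workcell import manip
import cv2,numpy as np
np.set_printoptions(precision=4,suppress=True)
o=manip.get_obs();print(o)
ims=[]
for n in("scene","side"):
    c=manip.capture(n);np.savez(n+"0.npz",**c);print(n,c["camera_matrix"],c["world_from_camera"],[k for k in c])
    cv2.imwrite(f"pics/{n}0.png",c["image"][:,:,::-1])
E
```

```text
pics
{'time_s': 0.0, 'q': array([-1.12  ,  0.1264, -0.0406,  1.4054, -0.    ,  1.5708]), 'joint_vel': array([ 0.0003, -0.0012,  0.0008, -0.0007,  0.0004, -0.    ]), 'tau': array([ -0.0001, -43.592 ,  35.2921,   0.0173,   0.0001,  -0.    ]), 'position': array([ 0.2286, -0.4722,  0.2445]), 'tool_rot': array([ 0.9747,  0.2235, -0.0002, -0.0008]), 'force': array([ 0.9414, -0.4027, -0.3217]), 'moment': array([ 0.0046,  0.0431, -0.0005]), 'grip_force': 0.0, 'grip_width': 0.08556973051260602}
scene [[424.371    0.     278.5016]
 [  0.     424.371  211.3006]
 [  0.       0.       1.    ]] [[ 0.8249 -0.2984  0.4801  1.0956]
 [ 0.5652  0.4421 -0.6965 -0.7612]
 [-0.0044  0.8459  0.5334  0.6401]
 [ 0.      0.      0.      1.    ]] ['image', 'range_z', 'camera_matrix', 'world_from_camera']
side [[403.607    0.     276.6586]
 [  0.     403.607  211.7406]
 [  0.       0.       1.    ]] [[-0.9849  0.1092 -0.1344  0.421 ]
 [-0.1728 -0.5675  0.8051  0.8579]
 [ 0.0117  0.8161  0.5778  0.6697]
 [ 0.      0.      0.      1.    ]] ['image', 'range_z', 'camera_matrix', 'world_from_camera']
```

View pics/scene0.png

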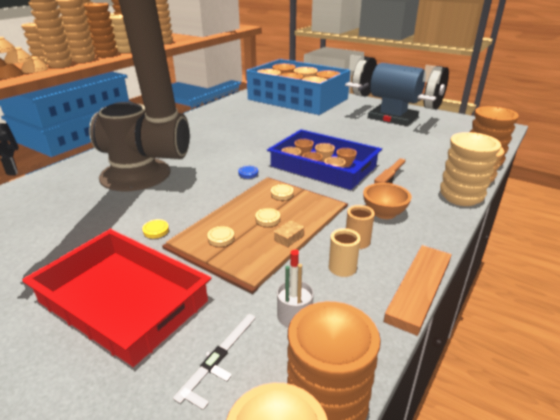

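View pics/side0.png

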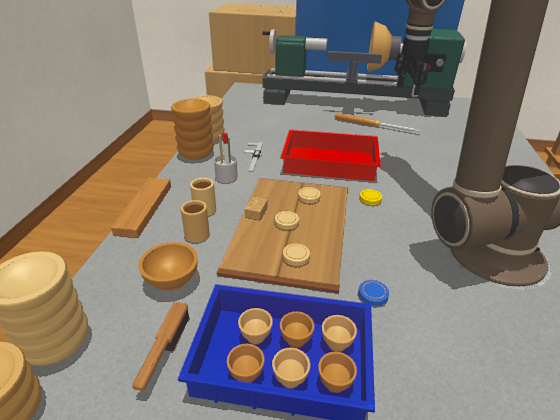

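Both views show three pale lids on the board: scene (282,192), (267,217), (221,237); side (296,254), (287,219), (309,194). The yellow disc at scene (156,229) / side (371,197) and the blue one at scene (248,172) / side (374,292) lie off the board and are look-alikes. The red crate is at the -y end.

```bash
cat > h.py <<'E'
import numpy as np,cv2
from scipy.spatial.transform import Rotation as R
np.set_printoptions(precision=4,suppress=True)
def ray(c,px):
    K=c["camera_matrix"];T=c["world_from_camera"];u,v=px
    d=np.array([(u-K[0,2])/K[0,0],-(v-K[1,2])/K[1,1],-1.]);return T[:3,3],T[:3,:3]@d
def onplane(c,px,z):
    o,d=ray(c,px);return o+d*(z-o[2])/d[2]
def tri(c1,p1,c2,p2):
    o1,d1=ray(c1,p1);o2,d2=ray(c2,p2);s=np.linalg.lstsq(np.c_[d1,-d2],o2-o1,rcond=None)[0]
    a,b=o1+s[0]*d1,o2+s[1]*d2;return (a+b)/2,np.linalg.norm(a-b)
def cloud(c):
    z=c["range_z"];v,u=np.indices(z.shape);K=c["camera_matrix"];T=c["world_from_camera"]
    P=np.stack([(u-K[0,2])/K[0,0]*z,-(v-K[1,2])/K[1,1]*z,-z],-1);return P@T[:3,:3].T+T[:3,3]
E
python3 - <<'E'
from h import *
from workcell import manip
S=np.load("scene0.npz");D=np.load("side0.npz")
seeds={"scene":[(282,190),(267,215),(221,235)],"side":[(296,252),(287,217),(309,192)]}
cen={}
for n,c in(("scene",S),("side",D)):
    hsv=cv2.cvtColor(c["image"],cv2.COLOR_RGB2HSV);P=cloud(c);cen[n]=[]
    for s in seeds[n]:
        h=hsv[s[1],s[0]].astype(int)
        m=((abs(hsv[...,0].astype(int)-h[0])<8)&(abs(hsv[...,1].astype(int)-h[1])<45)&(hsv[...,2]>170)).astype(np.uint8)
        k,l,st,ce=cv2.connectedComponentsWithStats(m);i=l[s[1],s[0]];q=P[l==i]
        cen[n].append(ce[i]);print(n,s,h,st[i],ce[i],"cloud mean",q.mean(0),"z95",np.percentile(q[:,2],[5,50,95]), "top mean", onplane(c,ce[i],.034))
for a,b in zip(cen["scene"],cen["side"]): print(tri(S,a,D,b))
P=cloud(S);Q=cloud(D)
for nm,c,P in(("scene",S,P),("side",D,Q)):
    hsv=cv2.cvtColor(c["image"],cv2.COLOR_RGB2HSV)
    red=((hsv[...,0]<6)|(hsv[...,0]>174))&(hsv[...,1]>180)&(hsv[...,2]>90)&(P[...,0]<.75)&(P[...,2]<.08)
    k,l,st,ce=cv2.connectedComponentsWithStats(red.astype(np.uint8));i=1+np.argmax(st[1:,4]);q=P[l==i]
    print("red",st[i],"lo",np.percentile(q,1,axis=0),"hi",np.percentile(q,99,axis=0)); 
    rim=q[q[:,2]>.058];print("rim box",cv2.minAreaRect(rim[:,:2].astype(np.float32)*1000));f=q[q[:,2]<.012];print("floor",np.median(f,0))
    w=(hsv[...,0]>8)&(hsv[...,0]<22)&(hsv[...,1]>90)&(abs(P[...,2]-.018)<.005)&(P[...,0]<.8)
    k,l,st,ce=cv2.connectedComponentsWithStats(w.astype(np.uint8));i=1+np.argmax(st[1:,4]);q=P[l==i]
    print("board",cv2.minAreaRect(q[:,:2].astype(np.float32)*1000),np.median(q[:,2]))
o=manip.get_obs();c=manip.capture("wrist");np.savez("wrist0.npz",pos=o["position"],rot=o["tool_rot"],**c)
print(c["camera_matrix"],c["tool_from_camera"]);cv2.imwrite("pics/w0.png",c["image"][:,:,::-1])
E
```

```text
scene (282, 190) [ 26  76 254] [271 184  22  13 223] [281.6368 189.8834] cloud mean [0.4942 0.1278 0.0369] z95 [0.0192 0.0383 0.0401] top mean [0.4915 0.1318 0.034 ]
scene (267, 215) [ 26  77 254] [255 208  25  15 291] [267.2131 214.9038] cloud mean [ 0.538  -0.0047  0.0371] z95 [0.0192 0.0384 0.0402] top mean [ 0.5354 -0.0011  0.034 ]
scene (221, 235) [ 26  76 254] [207 226  27  17 351] [220.0228 233.8291] cloud mean [ 0.4923 -0.1399  0.0373] z95 [0.0199 0.0384 0.0405] top mean [ 0.4892 -0.1367  0.034 ]
side (296, 252) [ 20 111 230] [ 219  178  128  105 8688] [287.9518 230.9258] cloud mean [0.5279 0.0258 0.0229] z95 [0.0161 0.0183 0.0391] top mean [0.5259 0.0501 0.034 ]
side (287, 217) [ 20 111 230] [ 219  178  128  105 8688] [287.9518 230.9258] cloud mean [0.5279 0.0258 0.0229] z95 [0.0161 0.0183 0.0391] top mean [0.5259 0.0501 0.034 ]
side (309, 192) [ 20 111 230] [ 219  178  128  105 8688] [287.9518 230.9258] cloud mean [0.5279 0.0258 0.0229] z95 [0.0161 0.0183 0.0391] top mean [0.5259 0.0501 0.034 ]
(array([0.521 , 0.088 , 0.0637]), np.float64(0.00018358545320850946))
(array([0.
[... 386 characters left out ...]
6875, -15.87042236328125), (439.8170166015625, 282.6061706542969), 89.06043243408203) 0.018154806689632874
red [ 281  130  100   51 4041] lo [ 0.2947 -0.5063  0.0016] hi [ 0.6    -0.2932  0.0669]
rim box ((447.42816162109375, -400.2396240234375), (316.7275695800781, 220.1503143310547), 0.3850836455821991)
floor [ 0.4457 -0.4556  0.0048]
board ((524.9571533203125, -6.6332550048828125), (435.6166687011719, 278.60430908203125), 89.09394073486328) 0.018021704476518408
[[325.1923   0.     284.0141]
 [  0.     325.1923 208.5866]
 [  0.       0.       1.    ]] [[ 0.0013  0.9602  0.2794  0.0712]
 [ 1.     -0.0012 -0.0006  0.0006]
 [-0.0002  0.2794 -0.9602 -0.1283]
 [ 0.      0.      0.      1.    ]]
```

View pics/w0.png

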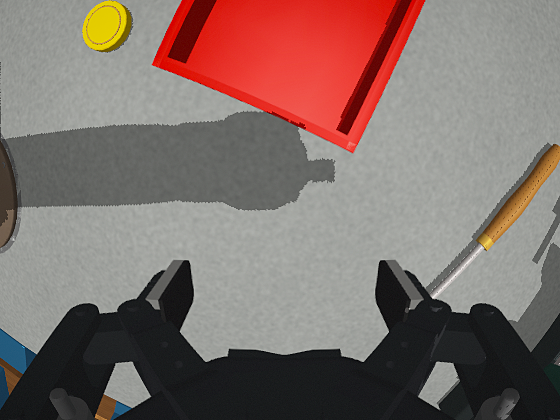

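The wrist view shows the open fingers with pad tips at about (190,262) and (378,262), and the yellow look-alike at (107,25). Next I'll get lid centres from the points above the board in both views, and the fingertip position.

```bash
python3 - <<'E'
from h import *
S=np.load("scene0.npz");D=np.load("side0.npz");W=np.load("wrist0.npz")
for g in [(.4915,.132),(.5354,-.001),(.489,-.137)]:
    pxs=[]
    for n,c in(("scene",S),("side",D)):
        P=cloud(c);m=(np.hypot(P[...,0]-g[0],P[...,1]-g[1])<.05)&(P[...,2]>.0345)&(P[...,2]<.045)
        k,l,st,ce=cv2.connectedComponentsWithStats(m.astype(np.uint8));i=1+np.argmax(st[1:,4]);m=l==i
        v,u=np.nonzero(m);pts=np.c_[u,v].astype(np.float32);px=pts.mean(0);pxs.append(px)
        q=P[m];print(n,px,m.sum(),"mean",q.mean(0),"ext",np.ptp(q[:,:2],0),"onplane38",onplane(c,px,.038)[:2])
    p,e=tri(S,pxs[0],D,pxs[1]);print(" tri",p,e)
z=W["range_z"];K=W["camera_matrix"];T=W["tool_from_camera"]
v,u=np.indices(z.shape);x=(u-K[0,2]);y=(v-K[1,2]);r=np.hypot(x,y)+1e-9;th=r/K[0,0]
X=z*np.tan(th)*x/r;Y=z*np.tan(th)*y/r
P=np.stack([X,-Y,-z],-1)@T[:3,:3].T+T[:3,3]
m=(abs(P[...,0])<.03)&(abs(P[...,1])<.07)&(P[...,2]<.03)&(P[...,2]>-.06)&(z>0)
for s in(1,-1):
    q=P[m&(s*P[...,1]>0)];print("finger",s,q.shape,q.min(0),q.max(0));t=q[q[:,2]>q[:,2].max()-.004];print(" tip",t.min(0),t.max(0))
E
```

```text
scene [281.7628 190.2837] 215 mean [0.4972 0.124  0.0382] ext [0.0633 0.0681] onplane38 [0.4971 0.1242]
side [295.8325 252.2611] 406 mean [0.4945 0.1328 0.038 ] ext [0.0633 0.0682] onplane38 [0.4945 0.133 ]
 tri [0.4944 0.1289 0.0347] 0.0009487536433393164
scene [267.2447 215.4291] 282 mean [ 0.5408 -0.0084  0.0383] ext [0.0641 0.064 ] onplane38 [ 0.5406 -0.0082]
side [286.2601 217.973 ] 296 mean [0.538  0.0009 0.0381] ext [0.0641 0.0643] onplane38 [0.538  0.0009]
 tri [ 0.5382 -0.004   0.0347] 0.0010744249383995057
scene [219.9911 234.2374] 337 mean [ 0.4945 -0.1424  0.0384] ext [0.0657 0.0657] onplane38 [ 0.4943 -0.1422]
side [308.8889 192.8222] 225 mean [ 0.4924 -0.1339  0.0381] ext [0.0648 0.0673] onplane38 [ 0.4924 -0.1339]
 tri [ 0.4922 -0.1393  0.035 ] 0.0013949654427443964
finger 1 (6768, 3) [-0.0123  0.0021 -0.06  ] [0.0181 0.07   0.0023]
 tip [-0.0095  0.0431 -0.0017] [0.0104 0.0487 0.0023]
finger -1 (6868, 3) [-0.0131 -0.07   -0.06  ] [ 0.0179 -0.0001  0.0021]
 tip [-0.0108 -0.0489 -0.0018] [ 0.0106 -0.0415  0.0021]
```

Emit:
apply_moves --increments '[{"translation": [50, -37, 0], "rot": [0, 0, 0]}, {"translation": [100, -75, 0], "rot": [0, 0, 5]}, {"translation": [150, -112, 0], "rot": [0, 0, 15]}, {"translation": [200, -150, 0], "rot": [0, -5, 25]}, {"translation": [250, -187, 0], "rot": [0, -10, 30]}, {"translation": [297, -223, 0], "rot": [0, -15, 30]}, {"translation": [297, -223, 0], "rot": [0, -15, 30]}]' --jaw 1 --newtons 40

```text
time_s: 1.02
position: [0.4006, -0.1393, 0.2439]
tool_rot: [0.991, -0.035, -0.128, 0.029]
force: [-0.9, -0.3, -0.2]
grip_width: 0.0853
grip_force: 0.0
```

```bash
cat >> h.py <<'E'
def Rm(q,s5=1,s6=1): # orientation model: cols tool x,y,z
    q=np.asarray(q,float);p=q[1]-q[2]+q[3]
    # base frame: fwd x; tool at p=0: z=fwd, x=up*?, handled by const M
    M=np.array([[0,0,1],[0,1,0],[-1,0,0]],float) # x=down,y=left,z=fwd at p=0,q6=0
    return R.from_euler('z',q[0])*R.from_euler('y',p)*R.from_euler('z',s5*q[4])*R.from_matrix(M)*R.from_euler('z',s6*q[5])
E
python3 - <<'E'
from h import *
from workcell import manip
o=manip.get_obs();print(o["time_s"],o["q"],o["position"]);Q=R.from_quat(o["tool_rot"]);print(Q.as_matrix())
for s5 in(1,-1):
  for s6 in(1,-1):
    for off in(0,np.pi):
      q=o["q"].copy();m=Rm(q,s5,s6)*R.from_euler('z',off);print(s5,s6,off,np.degrees((m.inv()*Q).magnitude()))
E
```

```text
1.025 [-0.2602  0.1234 -0.0754  1.6097 -0.1123  2.9656] [ 0.4006 -0.1393  0.2439]
[[ 0.965  -0.0622 -0.2549]
 [-0.0769 -0.9959 -0.0481]
 [-0.2509  0.066  -0.9658]]
1 1 0 4.1999141820104295e-15
1 1 3.141592653589793 180.0
1 -1 0 20.167688548017
1 -1 3.141592653589793 159.832311451983
-1 1 0 12.867883787222956
-1 1 3.141592653589793 180.0
-1 -1 0 23.88730838292764
-1 -1 3.141592653589793 159.96064857655153
```

```bash
cat >> h.py <<'E'
def pose(psi,el,camup): # tool rotation: azimuth psi deg, el deg below horizontal
    psi,el=np.radians([psi,el]);t=np.array([np.cos(psi)*np.cos(el),np.sin(psi)*np.cos(el),-np.sin(el)])
    y=np.array([-np.sin(psi),np.cos(psi),0])*(1 if not camup else -1);x=np.cross(y,t);return R.from_matrix(np.c_[x,y,t])
def ik(pos,Rt,L=.281):
    t=Rt.as_matrix()[:,2];w=np.asarray(pos)-L*t;q1=np.arctan2(w[1],w[0])
    tl=R.from_euler('z',-q1).apply(t);q5=np.arcsin(tl[1]);p=np.arctan2(-tl[2],tl[0])
    M=Rm([q1,p,0,0,q5,0]);q6=(M.inv()*Rt).as_rotvec()[2];return np.degrees([q1,p,q5,q6]),np.hypot(w[0],w[1]),w[2]
def step(target_p,Rt,o):
    Q=R.from_quat(o["tool_rot"]);return Q.inv().apply(np.array(target_p)-o["position"])*1000,np.degrees((Q.inv()*Rt).as_rotvec())
E
python3 - <<'E'
from h import *
for n,p in dict(A=(.496,.1285),B=(.539,-.004),C=(.4934,-.138)).items():
  for psi in(-45,-30,-15,0,15,30,45):
    a=ik([*p,.034],pose(psi,35,True));b=ik([p[0]+.028,p[1],.054],pose(psi,30,False))
    print(n,psi,a[0].round(),round(a[1],3),'|',b[0].round(),round(b[1],3))
E
```

```text
A -45 [ 41.  85. -55. -97.] 0.443 | [ 41.  82. -60.  81.] 0.463
A -30 [  39.   63.  -50. -123.] 0.384 | [ 39.  58. -54.  52.] 0.401
A -15 [  34.   47.  -39. -146.] 0.332 | [ 34.  41. -40.  30.] 0.347
A 0 [  26.   38.  -21. -165.] 0.295 | [ 25.  32. -21.  13.] 0.309
A 15 [ 14.  35.   1. 180.] 0.282 | [13. 30.  2. -1.] 0.296
A 30 [  3.  38.  22. 163.] 0.297 | [  1.  33.  25. -15.] 0.313
A 45 [ -6.  48.  39. 145.] 0.335 | [ -7.  43.  43. -33.] 0.355
B -45 [  23.   62.  -49. -125.] 0.408 | [ 23.  57. -53.  51.] 0.429
B -30 [  18.   46.  -38. -147.] 0.357 | [ 18.  41. -40.  29.] 0.375
B -15 [  10.   38.  -20. -165.] 0.322 | [ 10.  33. -22.  13.] 0.337
B 0 [ -1.  35.   1. 180.] 0.309 | [-1. 30.  1. -0.] 0.324
B 15 [-11.  38.  21. 164.] 0.323 | [-11.  33.  23. -14.] 0.339
B 30 [-19.  47.  38. 146.] 0.36 | [-19.  42.  41. -30.] 0.378
B 45 [-24.  63.  50. 124.] 0.412 | [-24.  58.  54. -53.] 0.432
C -45 [   4.   47.  -38. -146.] 0.332 | [  6.  42. -42.  31.] 0.351
C -30 [  -4.   38.  -21. -165.] 0.295 | [ -3.  33. -23.  14.] 0.311
C -15 [-16.  35.   1. 179.] 0.282 | [-15.  30.  -0.   0.] 0.296
C 0 [-28.  38.  22. 163.] 0.297 | [-26.  33.  23. -14.] 0.31
C 15 [-36.  48.  40. 145.] 0.335 | [-35.  42.  42. -31.] 0.35
C 30 [-41.  65.  51. 121.] 0.388 | [-40.  59.  54. -54.] 0.405
C 45 [-42.  86.  55.  95.] 0.447 | [-42.  84.  60. -83.] 0.467
```

```bash
python3 - <<'E'
from h import *
from workcell import manip
o=manip.get_obs()
Rt=pose(5,35,True);t=Rt.as_matrix()[:,2];p=np.array([.495,-.138,.034])
print(step(p-.09*t+[0,0,.03],Rt,o),p-.09*t+[0,0,.03])
E
```

```text
(array([ 52.7963,  -4.6862, 118.8238]), array([ 6.9272, 69.6815, -7.1727])) [ 0.4216 -0.1444  0.1156]
```

Emit:
apply_moves --increments '[{"translation": [8, -1, 17], "rot": [1, 10, -1]}, {"translation": [15, -1, 34], "rot": [2, 20, -2]}, {"translation": [23, -2, 51], "rot": [3, 30, -3]}, {"translation": [30, -3, 68], "rot": [4, 40, -4]}, {"translation": [38, -4, 85], "rot": [5, 50, -5]}, {"translation": [45, -4, 102], "rot": [6, 60, -6]}, {"translation": [53, -5, 119], "rot": [7, 69.7, -7.2]}, {"translation": [53, -5, 119], "rot": [7, 69.7, -7.2]}, {"translation": [53, -5, 119], "rot": [7, 69.7, -7.2]}]'

```text
time_s: 2.15
position: [0.4214, -0.1485, 0.1187]
tool_rot: [0.886, 0.037, 0.463, -0.019]
force: [-0.0, 0.4, 1.0]
grip_width: 0.0853
grip_force: 0.0
```

```bash
cat >> h.py <<'E'
def wcloud(W):
    z=W["range_z"];K=W["camera_matrix"];T=W["tool_from_camera"]
    v,u=np.indices(z.shape);x=(u-K[0,2]);y=(v-K[1,2]);r=np.hypot(x,y)+1e-9;k=z*np.tan(r/K[0,0])/r
    P=np.stack([k*x,-k*y,-z],-1)@T[:3,:3].T+T[:3,3]
    P=R.from_quat(W["rot"]).apply(P.reshape(-1,3)).reshape(P.shape)+W["pos"];P[z==0]=np.nan;return P
def wsnap(name):
    from workcell import manip
    o=manip.get_obs();c=manip.capture("wrist");c["pos"]=o["position"];c["rot"]=o["tool_rot"]
    np.savez(name+".npz",**c);cv2.imwrite(f"pics/{name}.png",c["image"][:,:,::-1]);return c,o
def tops(c,lo=.031,hi=.05,names=None):
    P=wcloud(c);hsv=cv2.cvtColor(c["image"],cv2.COLOR_RGB2HSV)
    m=(P[...,2]>lo)&(P[...,2]<hi)&(P[...,0]>.40)&(P[...,0]<.62)&(abs(P[...,1])<.22)&(hsv[...,2]>120)
    m=cv2.morphologyEx(m.astype(np.uint8),cv2.MORPH_OPEN,np.ones((3,3)))
    k,l,st,ce=cv2.connectedComponentsWithStats(m)
    for i in range(1,k):
        if st[i,4]>400:
            q=P[l==i];(x,y),r=cv2.minEnclosingCircle((q[:,:2]*1000).astype(np.float32));red=((hsv[...,0]<8)|(hsv[...,0]>172))&(hsv[...,1]>150)&(l==i)
            print("top px",ce[i].round(),st[i],"circle",round(x,1),round(y,1),round(r,1),"mean",q.mean(0),"zmed",np.median(q[:,2]),"red",red.sum())
E
python3 - <<'E'
from h import *
c,o=wsnap("w1");print(o["time_s"],o["position"],np.degrees(o["q"]))
P=wcloud(c);tops(c);m=(P[...,0]>.4)&(P[...,0]<.6)&(abs(P[...,1])<.2)&(P[...,2]<.026);print("board z",np.median(P[...,2][m]))
E
```

```text
2.15 [ 0.4214 -0.1485  0.1187] [-41.2113 -27.7569 -67.7983   4.9613  36.1181 149.4189]
top px [199. 135.] [165 129  58  23 586] circle 612.5 -36.9 31.9 mean [ 0.6109 -0.044   0.0463] zmed 0.04732022648173557 red 0
top px [143. 195.] [ 111  168   63   55 2639] circle 538.3 -4.3 33.5 mean [ 0.5342 -0.0068  0.0374] zmed 0.03772208685037384 red 0
top px [ 28. 220.] [   5  195   46   51 1658] circle 494.6 128.0 33.3 mean [0.4914 0.1239 0.0374] zmed 0.03767880042429075 red 0
top px [278. 249.] [ 237  212   83   74 4818] circle 492.3 -138.1 33.0 mean [ 0.4888 -0.1386  0.0376] zmed 0.03779726755391252 red 0
board z 0.017649093304612486
```

View pics/w1.png

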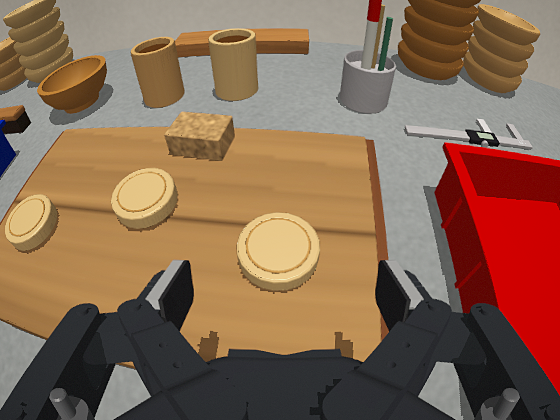

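The wrist view shows the three lids at (278,249), (143,195) and (28,220). Their radii come out at 33 mm and their tops at z 0.038, which matches the given sizes, and the cork block at (200,137) is clear of them. I'll start with the nearest lid, at (278,249).

```bash
cat > pk.py <<'E'
from h import *
from workcell import manip
import sys
def go(x,y,z,psi,el=35,cam=True,backs=(.06,0),up=0):
    o=manip.get_obs();Rt=pose(psi,el,cam);t=Rt.as_matrix()[:,2]
    for b in backs:
        s=step(np.array([x,y,z+up])-b*t,Rt,o);print("back",b,s[0].round(1),s[1].round(2))
    print(ik([x,y,z],Rt)[0].round(),o["position"],np.degrees(o["q"]).round())
E
python3 -c "
from pk import *
go(.494,-.138,.036,5)"
```

```text
back 0.06 [-27.9  -4.9  47.4] [ 0.27 -0.29  0.  ]
back 0 [-28.2  -5.2 107.4] [ 0.27 -0.29  0.  ]
[-31.  41.  29. 157.] [ 0.4225 -0.1489  0.1204] [-41. -28. -68.   5.  36. 149.]
```

Emit:
apply_moves --increments '[{"translation": [-28, -5, 20], "rot": [0.3, -0.3, 0]}, {"translation": [-28, -5, 45], "rot": [0.3, -0.3, 0]}, {"translation": [-28, -5, 65], "rot": [0.3, -0.3, 0]}, {"translation": [-28, -5, 80], "rot": [0.3, -0.3, 0]}, {"translation": [-28, -5, 80], "rot": [0.3, -0.3, 0]}]'

```text
time_s: 2.82
position: [0.4739, -0.1401, 0.0516]
tool_rot: [0.887, 0.04, 0.46, -0.022]
force: [-0.4, 0.1, -0.3]
grip_width: 0.0855
grip_force: 0.0
```

```bash
python3 -c "
from pk import *
go(.494,-.138,.036,5,backs=(0,))
c,o=wsnap('w2');tops(c)"
```

```text
back 0 [-1.2 -0.2 25.5] [-0.25  0.12  0.04]
[-31.  41.  29. 157.] [ 0.4739 -0.1401  0.0516] [-33. -12. -72. -18.  31. 155.]
top px [177. 108.] [137 102  74  23 805] circle 614.7 -37.5 32.2 mean [ 0.6116 -0.0431  0.0471] zmed 0.047468593264994044 red 0
top px [101. 188.] [  61  152   80   73 4291] circle 537.8 -4.4 33.0 mean [ 0.5337 -0.008   0.0374] zmed 0.037751000282047024 red 0
top px [283. 268.] [  221   212   125   113 11007] circle 492.4 -138.2 32.9 mean [ 0.4888 -0.1387  0.0377] zmed 0.03781037746561779 red 0
```

```bash
cat >> h.py <<'E'
SAMP=[]
def fullik(pos,Rt,par):
    a,b,h,r0=par;(q1,p,q5,q6),rho,z=ik(pos,Rt);x=rho-r0;y=z-h;d2=x*x+y*y
    # x=a sin q2 + b cos f ; y=a cos q2 - b sin f ; f=q2-q3
    s3=(d2-a*a-b*b)/(2*a*b);q3=np.arcsin(np.clip(s3,-1,1)) # a.b angle: sin q3 relation
    A=a+b*np.sin(q3);B=b*np.cos(q3) # x=A sin q2+B cos q2 ; y=A cos q2-B sin q2
    q2=np.arctan2(A*x-B*y,A*y+B*x);return np.degrees([np.radians(q1),q2,q3,np.radians(p)-q2+q3,np.radians(q5),np.radians(q6)]).round(1)
E
python3 - <<'E'
from h import *
from workcell import manip
from scipy.optimize import least_squares
o=manip.get_obs()
S=[([.2286,-.4722,.2445],R.from_quat([.9747,.2235,-.0002,-.0008]),.1264,-.0406),
([.4006,-.1393,.2439],R.from_quat([.991,-.035,-.128,.029]),.1234,-.0754),
([.4225,-.1489,.1204],R.from_quat([.886,.037,.463,-.019]),np.radians(-27.7569),np.radians(-67.7983)),
(o["position"],R.from_quat(o["tool_rot"]),o["q"][1],o["q"][2])]
def f(v):
    a,b,h,r0=v;e=[]
    for p,Q,q2,q3 in S:
        _,rho,z=ik(p,Q);g=q2-q3;e+=[r0+a*np.sin(q2)+b*np.cos(g)-rho,h+a*np.cos(q2)-b*np.sin(g)-z]
    return e
r=least_squares(f,[.45,.45,.16,0]);print(r.x,np.array(r.fun))
np.save("par.npy",r.x)
print(fullik(S[-1][0],S[-1][1],r.x),np.degrees(o["q"]).round(1))
for n,p in dict(A=(.4946,.128),B=(.5383,-.0043),C=(.494,-.138)).items():
  for psi in((5,15,25) if n=="C" else (20,30,40,50)):
   for a in(35,40,45): print(n,psi,a,fullik([*p,.036],pose(psi,a,True),r.x),fullik([p[0],p[1],.14],pose(psi,a,True),r.x)[2])
   for b in(20,25,30): print("   place",b,fullik([p[0]+.028,p[1],.054],pose(psi,b,False),r.x),fullik([p[0]+.028,p[1],.14],pose(psi,b,False),r.x)[2])
E
```

```text
[0.257  0.3957 0.3216 0.0981] [-0.0044 -0.0147  0.0288 -0.0167  0.0258  0.0136 -0.0502  0.0177]
[-33.4   8.2 -58.3 -24.5  30.8 155.4] [-33.5 -12.4 -72.1 -17.7  30.8 155.4]
A 20 35 [ 10.   13.  -58.3 -35.9   8.1 174.2] -67.7
A 20 40 [ 10.5   7.7 -57.7 -25.    7.2 173.9] -64.1
A 20 45 [ 11.    4.2 -56.  -14.8   6.3 173.6] -59.8
   place 20 [  7.8  30.6 -52.4 -62.6  11.4  -4.2] -64.3
   place 25 [  8.2  22.8 -54.3 -51.6  10.7  -5. ] -64.3
   place 30 [  8.7  15.9 -55.1 -40.5   9.8  -5.7] -63.0
A 30 35 [  2.5  14.7 -55.8 -32.2  22.2 163.4] -64.3
A 30 40 [  3.8   9.6 -55.3 -21.8  19.8 162.4] -61.2
A 30 45 [  5.1   6.1 -53.8 -12.1  17.3 161.8] -57.4
   place 20 [ -0.8  31.4 -49.6 -58.   28.7 -11.5] -60.5
   place 25 [  0.1  24.2 -51.4 -47.3  26.8 -13.6] -60.5
   place 30 [  1.2  17.8 -52.2 -36.6  24.7 -15.4] -59.5
A 40 35 [ -3.6  17.8 -51.1 -24.9  34.4 151.4] -58.5
A 40 40 [ -1.8  13.  -50.9 -15.5  30.7 150.1] -56.1
A 40 45 [  0.    9.5 -49.8  -6.8  27.  149.4] -53.1
   place 20 [ -7.4  33.2 -44.5 -49.4  43.8 -20.4] -54.1
   place 25 [ -6.2  26.7 -46.3 -39.   40.9 -23.8] -54.3
   place 30 
[... 1932 characters left out ...]
place 30 [-29.7  19.  -50.3 -34.2  29.5 -19.1] -57.2
C 15 35 [-36.   19.9 -47.8 -19.6  39.6 144.7] -54.5
C 15 40 [-34.1  15.4 -47.7 -11.   35.4 143.4] -52.5
C 15 45 [-32.1  12.  -46.8  -3.   31.2 142.7] -49.9
   place 20 [-37.7  34.2 -41.9 -45.1  48.4 -24.2] -51.0
   place 25 [-36.5  28.  -43.7 -34.9  45.1 -27.9] -51.2
   place 30 [-35.   22.5 -44.6 -25.2  41.6 -30.8] -50.7
C 25 35 [-39.5  24.2 -40.9  -6.7  47.7 129.7] -46.8
C 25 40 [-37.5  19.9 -41.2  -0.   42.8 129.1] -45.5
C 25 45 [-35.3  16.5 -40.9   6.2  37.9 128.9] -43.6
   place 20 [-41.4  37.3 -34.6 -29.5  59.5 -38.1] -42.5
   place 25 [-40.1  31.8 -36.3 -20.2  55.3 -42.4] -43.0
   place 30 [-38.6  26.8 -37.4 -11.8  50.9 -45.2] -42.8
```

```bash
cat >> h.py <<'E'
def w4(pos,Rt,c):
    ang,rho,z=ik(pos,Rt);p=np.radians(ang[1]);return ang,rho-c*np.cos(p),z+c*np.sin(p)
def fullik(pos,Rt,par):
    a,b,h,c=par;(q1,p,q5,q6),x,z=w4(pos,Rt,c);y=z-h;s3=(x*x+y*y-a*a-b*b)/(2*a*b);q3=np.arcsin(np.clip(s3,-1,1))
    A=a+b*np.sin(q3);B=b*np.cos(q3);q2=np.arctan2(A*x-B*y,A*y+B*x)
    return np.degrees([np.radians(q1),q2,q3,np.radians(p)-q2+q3,np.radians(q5),np.radians(q6)]).round(1)
E
python3 - <<'E'
from h import *
from workcell import manip
from scipy.optimize import least_squares
o=manip.get_obs()
S=[([.2286,-.4722,.2445],R.from_quat([.9747,.2235,-.0002,-.0008]),.1264,-.0406),
([.4006,-.1393,.2439],R.from_quat([.991,-.035,-.128,.029]),.1234,-.0754),
([.4225,-.1489,.1204],R.from_quat([.886,.037,.463,-.019]),np.radians(-27.7569),np.radians(-67.7983)),
(o["position"],R.from_quat(o["tool_rot"]),o["q"][1],o["q"][2])]
def f(v):
    a,b,h,c=v;e=[]
    for p,Q,q2,q3 in S:
        _,rho,z=w4(p,Q,c);g=q2-q3;e+=[a*np.sin(q2)+b*np.cos(g)-rho,h+a*np.cos(q2)-b*np.sin(g)-z]
    return e
r=least_squares(f,[.45,.45,.16,0]);print(r.x,np.array(r.fun))
np.save("par.npy",r.x)
print(fullik(S[-1][0],S[-1][1],r.x),np.degrees(o["q"]).round(1))
for n,p in dict(A=(.4946,.128),B=(.5383,-.0043),C=(.494,-.138)).items():
  for psi in((5,15,25) if n=="C" else (20,30,40,50)):
   for a in(35,40): print(n,psi,a,fullik([*p,.036],pose(psi,a,True),r.x),fullik([p[0],p[1],.14],pose(psi,a,True),r.x)[2])
   for b in(20,30): print("   place",b,fullik([p[0]+.028,p[1],.054],pose(psi,b,False),r.x),fullik([p[0]+.028,p[1],.14],pose(psi,b,False),r.x)[2])
E
```

```text
[0.4997 0.4824 0.2832 0.1845] [ 0.0133 -0.0112  0.002  -0.0107  0.0116  0.0039 -0.0195  0.018 ]
[-33.4  -3.4 -70.8 -25.4  30.8 155.4] [-33.5 -12.4 -72.1 -17.7  30.8 155.4]
A 20 35 [ 10.    6.2 -74.5 -45.2   8.1 174.2] -68.8
A 20 40 [ 10.5  -3.1 -70.7 -27.2   7.2 173.9] -64.0
   place 20 [   7.8   48.6  -75.5 -103.7   11.4   -4.2] -77.8
   place 30 [  8.7  13.1 -73.9 -56.6   9.8  -5.7] -70.7
A 30 35 [  2.5   4.7 -72.1 -38.6  22.2 163.4] -66.5
A 30 40 [  3.8  -2.8 -68.5 -22.6  19.8 162.4] -61.9
   place 20 [ -0.8  41.4 -73.9 -92.4  28.7 -11.5] -75.3
   place 30 [  1.2  10.8 -71.6 -48.9  24.7 -15.4] -68.2
A 40 35 [ -3.6   3.5 -67.7 -27.1  34.4 151.4] -62.2
A 40 40 [ -1.8  -1.7 -64.3 -14.2  30.7 150.1] -58.0
   place 20 [ -7.4  31.5 -70.5 -73.8  43.8 -20.4] -70.7
   place 30 [ -4.8   8.3 -67.  -36.2  37.6 -26.4] -63.6
A 50 35 [ -7.9   4.  -61.  -12.3  44.  137.5] -55.7
A 50 40 [ -5.9   0.7 -58.1  -2.6  39.4 136.5] -52.1
   place 20 [-11.9  22.6 -64.7 -49.6  56.  -32.6] -63.7
   place 30 [ -9.1   7.5 -60.2 -19.4  48.  -39.8] -56.6
B 20 35 [-14.5   6.5 -67.2 -33.4  27.6 158.5] -62.3
B 20 4
[... 751 characters left out ...]
  place 30 [-25.   13.5 -43.9   8.4  56.8 -61.7] -40.5
C 5 35 [-30.8   4.2 -69.9 -33.2  28.7 157.5] -64.4
C 5 40 [-29.3  -2.1 -66.4 -18.8  25.6 156.3] -60.0
   place 20 [-31.9  37.8 -72.8 -86.   34.3 -14.4] -73.7
   place 30 [-29.7   9.9 -70.  -44.9  29.5 -19.1] -66.6
C 15 35 [-36.    3.7 -64.3 -20.   39.6 144.7] -59.0
C 15 40 [-34.1  -0.4 -61.2  -8.7  35.4 143.4] -55.0
   place 20 [-37.7  28.  -68.6 -65.6  48.4 -24.2] -68.3
   place 30 [-35.    7.9 -64.7 -30.7  41.6 -30.8] -61.2
C 25 35 [-39.5   5.5 -56.6  -3.7  47.7 129.7] -51.5
C 25 40 [-37.5   2.8 -54.1   4.2  42.8 129.1] -48.3
   place 20 [-41.4  20.3 -61.7 -39.6  59.5 -38.1] -60.2
   place 30 [-38.6   8.  -57.  -12.6  50.9 -45.2] -53.4
```

```bash
python3 -c "
from pk import *
go(.494,-.137,.036,20,backs=(.05,0))
print(fullik([.45,-.155,.07],pose(20,35,True),np.load('par.npy')))"
```

```text
back 0.05 [  0.3   9.4 -22.8] [12.04  0.12 -8.61]
back 0 [-0.4 -1.  26.1] [12.04  0.12 -8.61]
[-38.  53.  44. 138.] [ 0.473  -0.1399  0.0514] [-33. -12. -72. -18.  31. 155.]
[-45.   -5.3 -59.6   4.6  47.9 129.1]
```

Emit:
apply_moves --increments '[{"translation": [0, 2, -20], "rot": [2, 0, -1]}, {"translation": [0, 9, -23], "rot": [8, 0, -5]}, {"translation": [0, 9.5, -23], "rot": [12, 0, -8.6]}, {"translation": [0, 7, -10], "rot": [12, 0, -8.6]}, {"translation": [0, 3, 8], "rot": [12, 0, -8.6]}, {"translation": [0, 0, 20], "rot": [12, 0, -8.6]}, {"translation": [0, -1, 25], "rot": [12, 0, -8.6]}, {"translation": [0, -1, 25], "rot": [12, 0, -8.6]}]'

```text
time_s: 3.88
position: [0.4913, -0.1368, 0.0358]
tool_rot: [0.874, 0.153, 0.454, -0.08]
force: [-0.4, 0.7, 0.9]
grip_width: 0.0852
grip_force: 0.0
```

```bash
python3 -c "
from pk import *
go(.494,-.137,.036,20,backs=(0,))
o=manip.get_obs();print(o['force'])
c,o=wsnap('w3');tops(c)"
```

```text
back 0 [1.6 1.1 1.9] [ 0.08  0.12 -0.1 ]
[-38.  53.  44. 138.] [ 0.4913 -0.1368  0.0358] [-38.  -3. -64.  -8.  44. 137.]
[-0.389   0.6889  0.9364]
top px [221.  89.] [179  79  78  29 928] circle 615.5 -37.6 32.5 mean [ 0.6117 -0.0441  0.0468] zmed 0.047401506898411286 red 0
top px [123. 158.] [  80  123   87   71 4494] circle 537.8 -4.3 33.3 mean [ 0.534  -0.0091  0.0373] zmed 0.03769556390665042 red 0
top px [ 10. 155.] [  0 136  25  47 768] circle 497.7 124.9 32.6 mean [0.5051 0.1141 0.0372] zmed 0.0376081267025998 red 0
top px [287. 286.] [  215   221   145   132 14818] circle 492.5 -138.2 33.0 mean [ 0.4892 -0.1395  0.0377] zmed 0.03780620134256664 red 0
```

View pics/w3.png

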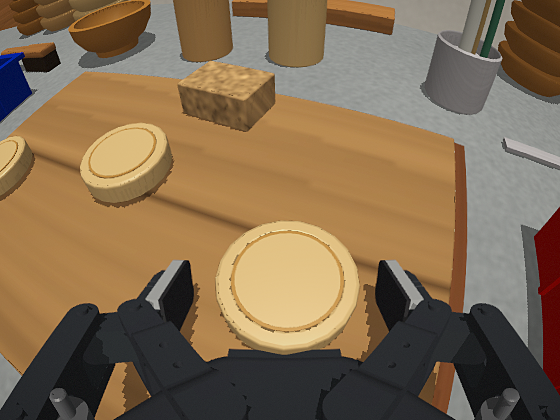

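The lid sits between the open pads, centred near (287,286). I'll close and lift.

Emit:
apply_moves --increments '[{"translation": [0, 0, 2], "rot": [0, 0, 0]}, {"translation": [0, 0, 2], "rot": [0, 0, 0]}, {"translation": [0, 0, 2], "rot": [0, 0, 0]}, {"translation": [0, 0, 2], "rot": [0, 0, 0]}, {"translation": [0, 0, 2], "rot": [0, 0, 0]}, {"translation": [8, 0, -4], "rot": [0, 0, 0]}, {"translation": [30, 0, -20], "rot": [0, 0, 0]}, {"translation": [60, 0, -42], "rot": [0, 0, 0]}, {"translation": [90, 0, -63], "rot": [0, 0, 0]}]' --jaw 0 --newtons 40

```text
time_s: 5.05
position: [0.4904, -0.1363, 0.1452]
tool_rot: [0.875, 0.152, 0.453, -0.08]
force: [0.5, -0.8, -0.3]
grip_width: 0.0643
grip_force: 44.0
```

```bash
python3 -c "
from pk import *
o=manip.get_obs();Rt=pose(20,30,False)
print(o['position'],o['grip_width'],o['grip_force'],np.degrees(o['q']).round())
par=np.load('par.npy')
for z in(.16,.10,.06):print(fullik([.53,-.13,z],Rt,par))
go(.52,-.13,.16,20,30,False,backs=(0,))
print(step([.52,-.13,.16],pose(20,30,True),o))"
```

```text
[ 0.4904 -0.1363  0.1452] 0.06427743461561707 44.00908291339874 [-38. -15. -55.  13.  44. 138.]
[-35.3 -11.8 -56.7   0.5  45.4 -35.8]
[-35.3  -1.5 -59.9 -13.   45.4 -35.8]
[-35.3   6.8 -61.2 -22.7  45.4 -35.8]
back 0 [29.4  4.1 15.9] [  8.19  -0.12 179.59]
[-36.  46.  46. -37.] [ 0.4904 -0.1363  0.1452] [-38. -15. -55.  13.  44. 138.]
(array([29.4119,  4.0729, 15.9079]), array([ 0.0772,  5.2243, -0.2263]))
```

Emit:
apply_moves --increments '[{"translation": [8, 1, 4], "rot": [0, 0, -10.5]}, {"translation": [16, 2, 8], "rot": [0, 0, -21]}, {"translation": [24, 3, 12], "rot": [0, 0, -31.5]}, {"translation": [29, 4, 16], "rot": [0, 0, -42]}, {"translation": [29, 4, 16], "rot": [0, 0, -52.5]}, {"translation": [29, 4, 16], "rot": [0, 0, -63]}, {"translation": [29, 4, 16], "rot": [0, 0, -73.5]}, {"translation": [29, 4, 16], "rot": [0, 0, -84]}, {"translation": [29, 4, 16], "rot": [0, 0, -94.5]}, {"translation": [29, 4, 16], "rot": [0, 0, -105]}, {"translation": [29, 4, 16], "rot": [0, 0, -115.5]}, {"translation": [29, 4, 16], "rot": [0, 0, -126]}]'

```text
time_s: 6.55
position: [0.52, -0.1301, 0.1585]
tool_rot: [0.259, 0.849, 0.276, 0.368]
force: [0.5, -0.6, -1.9]
grip_width: 0.0641
grip_force: 44.0
```

```bash
python3 -c "
from pk import *
go(.52,-.13,.16,20,30,False,backs=(0,),up=0);go(.52,-.13,.07,20,30,False,backs=(0,))
o=manip.get_obs();print(o['time_s'],o['grip_width'])"
```

```text
back 0 [-0.7  1.  -0.8] [ -2.51  -4.8  -53.83]
[-36.  46.  46. -37.] [ 0.52   -0.1301  0.1585] [-34. -14. -53.  11.  42.  15.]
back 0 [ 42.7 -58.3  51.1] [ -2.51  -4.8  -53.83]
[-36.  46.  46. -37.] [ 0.52   -0.1301  0.1585] [-34. -14. -53.  11.  42.  15.]
6.55 0.06407286637300683
```

Emit:
apply_moves --increments '[{"translation": [0, 0, 0], "rot": [0, -1, -10.5]}, {"translation": [5, -7, 6], "rot": [-1, -2, -21]}, {"translation": [15, -20, 18], "rot": [-1.5, -3, -31.5]}, {"translation": [27, -36, 32], "rot": [-2, -4, -42]}, {"translation": [38, -52, 46], "rot": [-2.5, -4.8, -51]}, {"translation": [40, -55, 48], "rot": [-2.5, -4.8, -53.8]}, {"translation": [40, -55, 48], "rot": [-2.5, -4.8, -53.8]}]'

```text
time_s: 7.42
position: [0.5199, -0.1298, 0.0748]
tool_rot: [-0.147, 0.854, 0.089, 0.492]
force: [0.4, 0.4, 1.2]
grip_width: 0.0641
grip_force: 44.0
```

```bash
python3 -c "
from pk import *
go(.52,-.13,.051,20,30,False,backs=(0,))
a=manip.capture('scene')['image'][195:275,150:290,::-1];b=manip.capture('side')['image'][150:230,250:390,::-1]
cv2.imwrite('pics/c1.png',np.vstack([cv2.resize(a,None,fx=3.6,fy=3.6),cv2.resize(b,None,fx=3.6,fy=3.6)]))
print(manip.get_obs()['grip_width'])"
```

```text
back 0 [20.6 -0.4 11.9] [-0.02 -0.03 -0.47]
[-36.  46.  46. -37.] [ 0.5199 -0.1298  0.0748] [-36.  -4. -64. -14.  46. -36.]
0.06422532409940161
```

View pics/c1.png

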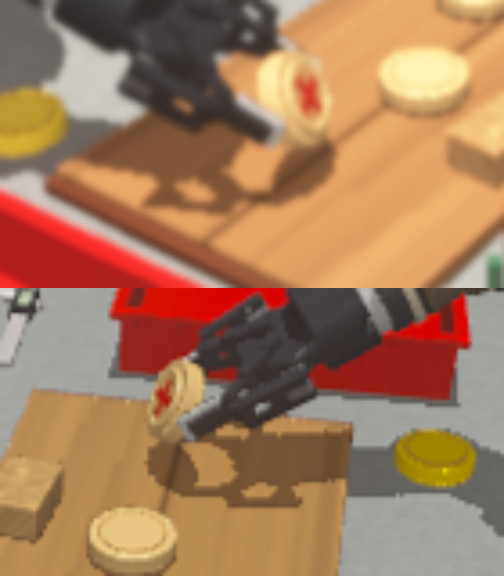

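The crop shows the lid on edge in the fingers, with the red cross on its underside at crop (309,93) and (165,395). This is the marked lid. I'll lower it to the board, release it so it topples crown down, then carry it to the crate.

Emit:
apply_moves --increments '[{"translation": [8, 0, 5], "rot": [0, 0, -0.5]}, {"translation": [15, 0, 9], "rot": [0, 0, -0.5]}, {"translation": [20, 0, 11.5], "rot": [0, 0, -0.5]}, {"translation": [20, 0, 11.5], "rot": [0, 0, -0.5]}]'

```text
time_s: 8.02
position: [0.5201, -0.1297, 0.0522]
tool_rot: [-0.151, 0.853, 0.086, 0.493]
force: [0.3, 0.3, -0.5]
grip_width: 0.0645
grip_force: 44.0
```

Continue down in small steps until contact.

Emit:
apply_moves --increments '[{"translation": [2, 0, 1], "rot": [0, 0, 0]}, {"translation": [3, 0, 2], "rot": [0, 0, 0]}]'

```text
time_s: 8.28
position: [0.5209, -0.13, 0.0496]
tool_rot: [-0.152, 0.852, 0.086, 0.493]
force: [-0.8, -0.3, -0.1]
grip_width: 0.0642
grip_force: 44.0
```

Emit:
apply_moves --increments '[{"translation": [1, 0, 0.5], "rot": [0, 0, 0]}, {"translation": [1, 0, 0.5], "rot": [0, 0, 0]}, {"translation": [1, 0, 0.5], "rot": [0, 0, 0]}, {"translation": [1, 0, 0.5], "rot": [0, 0, 0]}, {"translation": [-4, 0, -3], "rot": [0, 0, 0]}, {"translation": [-12, 0, -7], "rot": [0, 0, 0]}, {"translation": [-26, 0, -15], "rot": [0, 0, 0]}, {"translation": [-52, 0, -30], "rot": [0, 0, 0]}, {"translation": [-90, 0, -52], "rot": [0, 0, 0]}]' --jaw 1

```text
time_s: 9.4
position: [0.5197, -0.1291, 0.1538]
tool_rot: [-0.151, 0.853, 0.086, 0.492]
force: [1.0, 0.0, -0.7]
grip_width: 0.0854
grip_force: 0.0
```

```bash
python3 -c "
from pk import *
a=manip.capture('scene');b=manip.capture('side')
for n,c in(('scene',a),('side',b)):
    P=cloud(c);hsv=cv2.cvtColor(c['image'],cv2.COLOR_RGB2HSV)
    m=((hsv[...,0]<6)|(hsv[...,0]>173))&(hsv[...,1]>130)&(P[...,2]<.06)&(P[...,2]>.025)&(P[...,0]>.38)&(abs(P[...,1])<.21)
    q=P[m];print(n,m.sum(),q.mean(0),q.std(0))
cv2.imwrite('pics/c2.png',np.vstack([cv2.resize(a['image'][170:290,150:360,::-1],None,fx=2.4,fy=2.4),cv2.resize(b['image'][150:270,210:420,::-1],None,fx=2.4,fy=2.4)]))
o=manip.get_obs();print(o['position'],o['time_s'],np.degrees(o['q']).round())"
```

```text
scene 10 [ 0.4992 -0.1404  0.0381] [0.0021 0.0038 0.001 ]
side 15 [ 0.4997 -0.1343  0.0381] [0.0051 0.0055 0.0013]
[ 0.5227 -0.131   0.1607] 9.5 [-36. -13. -57.   1.  46. -37.]
```

View pics/c2.png

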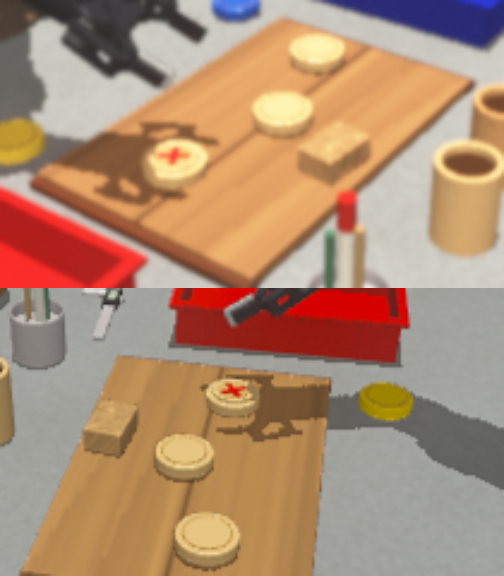

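Both views show the cross facing up at crop (176,156) and (234,390), with the lid flat on the board near (0.4995, -0.137). Now I'll pick it from above for the crate.

```bash
python3 -c "
from pk import *
go(.4995,-.137,.12,20,90,False,backs=(0,))"
```

```text
back 0 [47.1  2.8 -0.6] [-0.58 60.44  0.43]
[-15.  90.   0. -35.] [ 0.5227 -0.131   0.1607] [-36. -13. -57.   1.  46. -37.]
```

Emit:
apply_moves --increments '[{"translation": [4, 0, 0], "rot": [0, 10, 0]}, {"translation": [10, 1, 0], "rot": [0, 20, 0]}, {"translation": [20, 1, 0], "rot": [0, 30, 0]}, {"translation": [30, 2, 0], "rot": [0, 40, 0]}, {"translation": [40, 3, -1], "rot": [-0.5, 50, 0.4]}, {"translation": [47, 3, -1], "rot": [-0.6, 60.4, 0.4]}, {"translation": [47, 3, -1], "rot": [-0.6, 60.4, 0.4]}]'

```text
time_s: 10.38
position: [0.4983, -0.1343, 0.1115]
tool_rot: [-0.175, 0.985, 0.005, -0.005]
force: [1.0, 0.3, 0.1]
grip_width: 0.0852
grip_force: 0.0
```

```bash
python3 -c "
from pk import *
c,o=wsnap('w4');tops(c,lo=.028)
go(.4995,-.137,.027,20,90,False,backs=(0,))"
```

```text
top px [276. 221.] [ 228  174   97   93 7021] circle 499.2 -139.4 33.0 mean [ 0.497  -0.14    0.0356] zmed 0.03632789758054214 red 900
top px [534. 303.] [ 508  273   51   60 2090] circle 495.0 127.4 33.2 mean [0.493  0.1214 0.0368] zmed 0.03760936758936942 red 0
back 0 [-1.5 -3.7 85. ] [ 0.57 -0.3   0.09]
[-15.  90.   0. -35.] [ 0.4975 -0.1346  0.1121] [-15.   9. -18.  64.   0. -35.]
```

Emit:
apply_moves --increments '[{"translation": [0, -6, 25], "rot": [0.6, -0.3, 0]}, {"translation": [-0.5, -6, 50], "rot": [0.6, -0.3, 0]}, {"translation": [-0.5, -6, 72], "rot": [0.6, -0.3, 0]}, {"translation": [-0.5, -6, 84], "rot": [0.6, -0.3, 0]}, {"translation": [-0.5, -6, 84], "rot": [0.6, -0.3, 0]}]'

```text
time_s: 11.05
position: [0.4975, -0.1404, 0.0292]
tool_rot: [-0.173, 0.985, -0.001, 0.0]
force: [0.6, 0.4, 0.2]
grip_width: 0.0853
grip_force: 0.0
```

Emit:
apply_moves --increments '[{"translation": [0, 0, 0], "rot": [0, 0, 0]}, {"translation": [0, 0, 0], "rot": [0, 0, 0]}, {"translation": [0, 0, 0], "rot": [0, 0, 0]}, {"translation": [0, 0, 0], "rot": [0, 0, 0]}]' --jaw 0

```text
time_s: 11.55
position: [0.4992, -0.1406, 0.0308]
tool_rot: [-0.174, 0.985, -0.002, 0.001]
force: [-3.4, 0.3, 5.5]
grip_width: 0.0643
grip_force: 43.5
```

```bash
python3 -c "
from pk import *
o=manip.get_obs();print(o['grip_width'],o['grip_force'],o['time_s'],o['force'])
go(o['position'][0],o['position'][1],.15,20,90,False,backs=(0,))
go(.448,-.40,.15,20,90,False,backs=(0,))"
```

```text
0.06432548084232997 43.47307205200195 11.55 [-3.3682  0.2548  5.5477]
back 0 [  -0.1   -0.4 -119.2] [-0.19  0.07 -0.  ]
[-16.  90.   0. -36.] [ 0.4992 -0.1406  0.0308] [-16.  12. -25.  53.  -0. -36.]
back 0 [ 136.6 -226.7 -118.6] [-0.19  0.07 -0.  ]
[-42.  90.   0. -62.] [ 0.4992 -0.1406  0.0308] [-16.  12. -25.  53.  -0. -36.]
```

Emit:
apply_moves --increments '[{"translation": [0, 0, -40], "rot": [0, 0, 0]}, {"translation": [0, 0, -90], "rot": [0, 0, 0]}, {"translation": [25, -40, -119], "rot": [0, 0, 0]}, {"translation": [55, -90, -119], "rot": [0, 0, 0]}, {"translation": [85, -140, -119], "rot": [0, 0, 0]}, {"translation": [112, -185, -119], "rot": [0, 0, 0]}, {"translation": [137, -227, -119], "rot": [0, 0, 0]}, {"translation": [137, -227, -100], "rot": [0, 0, 0]}, {"translation": [137, -227, -60], "rot": [0, 0, 0]}, {"translation": [137, -227, -25], "rot": [0, 0, 0]}, {"translation": [137, -227, -8], "rot": [0, 0, 0]}, {"translation": [137, -227, -8], "rot": [0, 0, 0]}]'

```text
time_s: 13.05
position: [0.4471, -0.4001, 0.0372]
tool_rot: [-0.174, 0.985, -0.0, -0.0]
force: [0.4, 0.4, -0.1]
grip_width: 0.064
grip_force: 44.6
```

```bash
python3 -c "
from pk import *
o=manip.get_obs();print(o['grip_width'],o['grip_force'],o['time_s'],o['force'])
go(o['position'][0],o['position'][1],.0175,20,90,False,backs=(0,))"
```

```text
0.06401261616416173 44.57810640335083 13.05 [ 0.402   0.3919 -0.0728]
back 0 [-0.   0.  19.7] [-0.04 -0.06  0.01]
[-42.  90.   0. -62.] [ 0.4471 -0.4001  0.0372] [-42.  20. -13.  57.  -0. -62.]
```

Emit:
apply_moves --increments '[{"translation": [0, 0, 10], "rot": [0, 0, 0]}, {"translation": [0, 0, 17], "rot": [0, 0, 0]}, {"translation": [0, 0, 19], "rot": [0, 0, 0]}, {"translation": [0, 0, 19], "rot": [0, 0, 0]}]'

```text
time_s: 13.55
position: [0.4474, -0.4004, 0.0187]
tool_rot: [-0.174, 0.985, -0.001, -0.0]
force: [-0.5, 0.2, 0.0]
grip_width: 0.064
grip_force: 44.6
```

Emit:
apply_moves --increments '[{"translation": [0, 0, 1], "rot": [0, 0, 0]}, {"translation": [0, 0, 1], "rot": [0, 0, 0]}, {"translation": [0, 0, 1], "rot": [0, 0, 0]}, {"translation": [0, 0, -10], "rot": [0, 0, 0]}, {"translation": [0, 0, -35], "rot": [0, 0, 0]}, {"translation": [0, 0, -80], "rot": [0, 0, 0]}, {"translation": [0, 0, -135], "rot": [0, 0, 0]}, {"translation": [0, 0, -150], "rot": [0, 0, 0]}]' --jaw 1

```text
time_s: 14.55
position: [0.4487, -0.4013, 0.1739]
tool_rot: [-0.174, 0.985, -0.004, 0.002]
force: [-0.7, -0.4, -0.4]
grip_width: 0.0851
grip_force: 0.0
```

```bash
python3 -c "
from pk import *
c,o=wsnap('w5');P=wcloud(c);hsv=cv2.cvtColor(c['image'],cv2.COLOR_RGB2HSV)
m=(hsv[...,1]<150)&(hsv[...,2]>150)&(hsv[...,0]>12)&(hsv[...,0]<35)&(P[...,1]<-.3)&(P[...,1]>-.5)&(abs(P[...,0]-.448)<.15);q=P[m]
A=np.c_[q[:,:2]-q[:,:2].mean(0),np.ones(len(q))];s=q[:,2]>.02;print('lid',m.sum(),q.mean(0),np.median(q[:,2]),'slope deg',np.degrees(np.linalg.lstsq(A[s],q[s,2],rcond=None)[0][:2]))
par=np.load('par.npy')
for psi in(30,40): print(psi,fullik([.54,-.004,.036],pose(psi,35,True),par))
Rt=pose(35,35,True);t=Rt.as_matrix()[:,2]
go(.539,-.004,.036,35,backs=(.08,))
print(o['time_s'],np.degrees(o['q']).round(1))
"
```

```text
lid 3635 [ 0.446  -0.401   0.0292] 0.021806319156309234 slope deg [-25.5095  22.0458]
30 [-19.3   6.4 -61.8 -21.1  38.4 146.3]
40 [-22.7   7.8 -54.4  -5.5  46.7 132. ]
back 0.08 [-157.2  326.3   89.8] [-76.78  10.76 147.83]
[-21.  52.  43. 139.] [ 0.4487 -0.4013  0.1739] [-42.  16.  -1.  73.  -0. -62.]
14.55 [-41.8  15.6  -0.9  73.   -0.1 -61.8]
```

Emit:
apply_moves --increments '[{"translation": [0, 0, -20], "rot": [0, 0, 10.5]}, {"translation": [-10, 25, -30], "rot": [0, 0, 21]}, {"translation": [-25, 60, -30], "rot": [0, 0, 31.5]}, {"translation": [-40, 95, -30], "rot": [0, 0, 42]}, {"translation": [-55, 130, -30], "rot": [0, 0, 52.5]}, {"translation": [-70, 165, -30], "rot": [0, 0, 63]}, {"translation": [-82, 200, -30], "rot": [0, 0, 73.5]}, {"translation": [-94, 230, -30], "rot": [0, 0, 84]}, {"translation": [-105, 258, -30], "rot": [0, 0, 94.5]}, {"translation": [-113, 278, -30], "rot": [0, 0, 105]}, {"translation": [-113, 278, -30], "rot": [0, 0, 115.5]}, {"translation": [-113, 278, -30], "rot": [0, 0, 126]}]'

```text
time_s: 16.1
position: [0.4579, -0.0996, 0.197]
tool_rot: [0.8, 0.6, -0.001, 0.0]
force: [0.1, -0.4, 0.4]
grip_width: 0.0856
grip_force: 0.0
```

```bash
python3 -c "
from pk import *
go(.539,-.004,.036,35,backs=(.08,.03))
c=np.load('w5.npz');P=wcloud(c);hsv=cv2.cvtColor(c['image'],cv2.COLOR_RGB2HSV)
m=(hsv[...,1]<150)&(hsv[...,2]>150)&(hsv[...,0]>12)&(hsv[...,0]<35)&(np.hypot(P[...,0]-.447,P[...,1]+.401)<.022)&(P[...,2]<.05);q=P[m]
A=np.c_[q[:,:2]-q[:,:2].mean(0),np.ones(len(q))];print('lid',m.sum(),q.mean(0),np.percentile(q[:,2],[1,50,99]),'slope deg',np.degrees(np.linalg.lstsq(A,q[:,2],rcond=None)[0][:2]))
"
```

```text
back 0.08 [ 63.6  10.2 114.9] [-18.58  52.95  35.65]
back 0.03 [ 95.7  35.8 143.5] [-18.58  52.95  35.65]
[-21.  52.  43. 139.] [ 0.4579 -0.0996  0.197 ] [-12.   1. -15.  74.  -0.  94.]
lid 1320 [ 0.4462 -0.4011  0.0229] [0.0212 0.0228 0.0248] slope deg [-0.673  -0.0228]
```

The marked lid lies flat in the crate: underside at z ≈ 0.023, slope under 1°. Next is lid B.

Emit:
apply_moves --increments '[{"translation": [8, 1, 14], "rot": [-2.7, 7.6, 5.1]}, {"translation": [17, 3, 30], "rot": [-5.3, 15.1, 10.2]}, {"translation": [26, 4, 47], "rot": [-8, 22.7, 15.3]}, {"translation": [36, 6, 65], "rot": [-10.6, 30.3, 20.4]}, {"translation": [45, 7, 82], "rot": [-13.3, 37.8, 25.5]}, {"translation": [55, 9, 99], "rot": [-15.9, 45.4, 30.6]}, {"translation": [64, 10, 115], "rot": [-18.6, 53, 35.7]}, {"translation": [64, 10, 115], "rot": [-18.6, 53, 35.7]}, {"translation": [64, 10, 115], "rot": [-18.6, 53, 35.7]}]'

```text
time_s: 17.23
position: [0.4862, -0.0421, 0.0836]
tool_rot: [0.845, 0.269, 0.44, -0.139]
force: [0.5, -0.3, 0.3]
grip_width: 0.0853
grip_force: 0.0
```

```bash
python3 -c "
from pk import *
c,o=wsnap('w6');tops(c)
go(.5385,-.0035,.036,35,backs=(.03,0))"
```

```text
top px [381. 177.] [ 338  151   78   60 1231] circle 615.7 -37.3 32.7 mean [ 0.6114 -0.0433  0.0465] zmed 0.04748470972739234 red 0
top px [123. 187.] [  88  157   70   62 3264] circle 494.6 128.1 33.2 mean [0.4929 0.1231 0.0374] zmed 0.03770829151282627 red 0
top px [281. 230.] [ 234  190   96   81 6118] circle 538.3 -3.8 33.1 mean [ 0.535  -0.0062  0.0376] zmed 0.03776228758698869 red 0
back 0.03 [-3.2 -2.6 50.7] [-0.14 -0.08  0.33]
back 0 [-3.2 -2.5 80.7] [-0.14 -0.08  0.33]
[-21.  52.  43. 139.] [ 0.4874 -0.0426  0.0849] [-30.  -9. -59.   9.  48. 128.]
```

Emit:
apply_moves --increments '[{"translation": [-3, -2.5, 15], "rot": [0, 0, 0.3]}, {"translation": [-3, -2.5, 35], "rot": [0, 0, 0.3]}, {"translation": [-3, -2.5, 55], "rot": [0, 0, 0.3]}, {"translation": [-3, -2.5, 72], "rot": [0, 0, 0.3]}, {"translation": [-3, -2.5, 80], "rot": [0, 0, 0.3]}, {"translation": [-3, -2.5, 80], "rot": [0, 0, 0.3]}]'

```text
time_s: 18.02
position: [0.5378, -0.0029, 0.0355]
tool_rot: [0.845, 0.267, 0.441, -0.141]
force: [-0.5, -0.0, -0.2]
grip_width: 0.0853
grip_force: 0.0
```

Emit:
apply_moves --increments '[{"translation": [0, 0, 0], "rot": [0, 0, 0]}, {"translation": [0, 0, 0], "rot": [0, 0, 0]}, {"translation": [0, 0, 0], "rot": [0, 0, 0]}, {"translation": [0, 0, 0], "rot": [0, 0, 0]}, {"translation": [0, 0, 0], "rot": [0, 0, 0]}, {"translation": [8, 0, -6], "rot": [0, 0, 0]}, {"translation": [30, 0, -21], "rot": [0, 0, 0]}, {"translation": [60, 0, -42], "rot": [0, 0, 0]}, {"translation": [90, 0, -63], "rot": [0, 0, 0]}]' --jaw 0

```text
time_s: 19.15
position: [0.5357, -0.0031, 0.1455]
tool_rot: [0.846, 0.266, 0.44, -0.141]
force: [0.1, -0.1, -0.8]
grip_width: 0.0641
grip_force: 44.0
```

```bash
python3 -c "
from pk import *
par=np.load('par.npy')
for x in(.54,.55):print(fullik([x,.0,.05],pose(35,30,False),par))
go(.545,.0,.16,35,35,True,backs=(0,))"
```

```text
[-22.3   8.5 -61.1 -22.7  46.8 -37.9]
[-21.7   9.4 -60.1 -23.1  46.4 -37.3]
back 0 [17.3  2.7 -0.7] [-0.17 -0.05 -0.18]
[-20.  51.  42. 140.] [ 0.5357 -0.0031  0.1455] [-21. -12. -53.  10.  43. 139.]
```

Emit:
apply_moves --increments '[{"translation": [4, 0, -2], "rot": [0, 0, -10.5]}, {"translation": [8, 0, -4], "rot": [0, 0, -21]}, {"translation": [12, 0, -6], "rot": [0, 0, -31.5]}, {"translation": [12, 0, -8], "rot": [0, 0, -42]}, {"translation": [12, 0, -8], "rot": [0, 0, -52.5]}, {"translation": [12, 0, -8], "rot": [0, 0, -63]}, {"translation": [12, 0, -8], "rot": [0, 0, -73.5]}, {"translation": [12, 0, -8], "rot": [0, 0, -84]}, {"translation": [12, 0, -8], "rot": [0, 0, -94.5]}, {"translation": [12, 0, -8], "rot": [0, 0, -105]}, {"translation": [12, 0, -8], "rot": [0, 0, -115.5]}, {"translation": [12, 0, -8], "rot": [0, 0, -126]}]'

```text
time_s: 20.65
position: [0.5362, -0.003, 0.1588]
tool_rot: [0.144, 0.875, 0.324, 0.329]
force: [-0.4, 0.2, -1.1]
grip_width: 0.0637
grip_force: 44.0
```

```bash
python3 -c "
from pk import *
for z in(.16,.08): go(.52,.01,z,35,30,False,backs=(0,))"
```

```text
back 0 [17.5  9.9 -5.4] [ -2.17  -4.65 -53.79]
[-22.  47.  47. -38.] [ 0.5362 -0.003   0.1588] [-21. -13. -52.  12.  43.  13.]
back 0 [ 56.1 -43.1  40.5] [ -2.17  -4.65 -53.79]
[-22.  47.  47. -38.] [ 0.5362 -0.003   0.1588] [-21. -13. -52.  12.  43.  13.]
```

Emit:
apply_moves --increments '[{"translation": [8, 5, -2], "rot": [0, -1, -10.5]}, {"translation": [17, 10, -5], "rot": [-1, -2, -21]}, {"translation": [27, -3, 6], "rot": [-1.5, -3, -31.5]}, {"translation": [39, -19, 20], "rot": [-1.8, -4, -42]}, {"translation": [50, -35, 34], "rot": [-2.2, -4.6, -51]}, {"translation": [56, -43, 40.5], "rot": [-2.2, -4.6, -53.8]}, {"translation": [56, -43, 40.5], "rot": [-2.2, -4.6, -53.8]}]'

```text
time_s: 21.52
position: [0.5197, 0.0106, 0.079]
tool_rot: [-0.257, 0.827, 0.153, 0.475]
force: [0.8, 0.1, -0.8]
grip_width: 0.0642
grip_force: 44.0
```

```bash
python3 -c "
from pk import *
go(.52,.01,.0485,35,30,False,backs=(0,))
print(manip.get_obs()['grip_width'])"
```

```text
back 0 [26.4 -0.9 15.3] [ 0.08 -0.09 -0.48]
[-22.  47.  47. -38.] [0.5197 0.0106 0.079 ] [-22.  -6. -65. -12.  47. -37.]
0.06421769579904334
```

Emit:
apply_moves --increments '[{"translation": [8, 0, 5], "rot": [0, 0, -0.5]}, {"translation": [16, 0, 9], "rot": [0, 0, -0.5]}, {"translation": [23, 0, 13], "rot": [0, 0, -0.5]}, {"translation": [26, 0, 15], "rot": [0, 0, -0.5]}, {"translation": [26, 0, 15], "rot": [0, 0, -0.5]}]'

```text
time_s: 22.15
position: [0.5205, 0.0106, 0.0499]
tool_rot: [-0.262, 0.825, 0.15, 0.477]
force: [-0.3, 0.4, -0.5]
grip_width: 0.0638
grip_force: 44.0
```

Emit:
apply_moves --increments '[{"translation": [1, 0, 0.5], "rot": [0, 0, 0]}, {"translation": [1, 0, 0.5], "rot": [0, 0, 0]}, {"translation": [1, 0, 0.5], "rot": [0, 0, 0]}, {"translation": [1, 0, 0.5], "rot": [0, 0, 0]}, {"translation": [-4, 0, -3], "rot": [0, 0, 0]}, {"translation": [-12, 0, -7], "rot": [0, 0, 0]}, {"translation": [-26, 0, -15], "rot": [0, 0, 0]}, {"translation": [-52, 0, -30], "rot": [0, 0, 0]}, {"translation": [-90, 0, -52], "rot": [0, 0, 0]}]' --jaw 1

```text
time_s: 23.28
position: [0.5195, 0.011, 0.1548]
tool_rot: [-0.262, 0.826, 0.15, 0.477]
force: [0.7, -0.7, -0.4]
grip_width: 0.0854
grip_force: 0.0
```

```bash
cat > chk.py <<'E'
from pk import *
def chk(g,zlo=.028):
    for n in('scene','side'):
        c=manip.capture(n);P=cloud(c);m=(np.hypot(P[...,0]-g[0],P[...,1]-g[1])<.05)&(P[...,2]>zlo)&(P[...,2]<.09)
        k,l,st,ce=cv2.connectedComponentsWithStats(m.astype(np.uint8));i=1+np.argmax(st[1:,4]);q=P[l==i]
        A=np.c_[q[:,:2]-q[:,:2].mean(0),np.ones(len(q))]
        print(n,len(q),q.mean(0),np.ptp(q,0),np.percentile(q[:,2],[5,50,95]),'slope',np.degrees(np.linalg.lstsq(A,q[:,2],rcond=None)[0][:2]))
        np.savez(n+'_l.npz',**c)
E
python3 -c "
from chk import *
chk((.497,-.006))
o=manip.get_obs();print(o['time_s'],o['position'],np.degrees(o['q']).round())
a=np.load('scene_l.npz')['image'];b=np.load('side_l.npz')['image']
cv2.imwrite('pics/c3.png',np.vstack([cv2.resize(a[150:290,30:360,::-1],None,fx=2,fy=2),cv2.resize(b[120:270,200:530,::-1],None,fx=2,fy=2)]))"
```

```text
scene 293 [ 0.5076 -0.0097  0.0355] [0.0643 0.066  0.0125] [0.0301 0.0358 0.0392] slope [-2.4411  3.6449]
side 320 [0.5031 0.0052 0.0355] [0.0646 0.0643 0.0121] [0.0307 0.0359 0.0388] slope [-0.1575 -3.2396]
23.375 [0.5228 0.0099 0.1615] [-22. -15. -58.   3.  47. -38.]
```

View pics/c3.png

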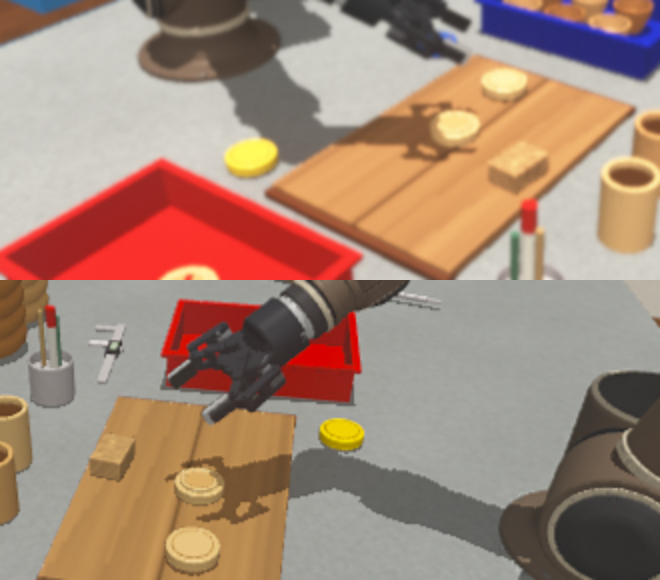

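The lid now lies plug up on the board, at crop (456,128) and (199,484), with a bare underside. Last is lid A.

```bash
python3 -c "
from pk import *
go(.45,.085,.15,45,35,False,backs=(0,))
par=np.load('par.npy')
print(fullik([.45,.085,.15],pose(45,35,True),par),fullik([.45,.085,.085],pose(45,35,True),par),fullik([.495,.128,.036],pose(45,35,True),par))"
```

```text
back 0 [ 17.  103.4  -9. ] [-8.68  5.32 -4.72]
[-15.  55.  45. -45.] [0.5228 0.0099 0.1615] [-22. -15. -58.   3.  47. -38.]
[-15.1 -24.  -59.2  19.4  45.3 135. ] [-15.1 -13.3 -64.    4.   45.3 135. ] [ -6.    3.5 -64.6 -20.1  39.5 144.7]
```

Emit:
apply_moves --increments '[{"translation": [2, 10, -1], "rot": [0, 0, 10.5]}, {"translation": [4, 25, -2], "rot": [0, 0, 21]}, {"translation": [6, 40, -3], "rot": [0, 0, 31.5]}, {"translation": [9, 55, -5], "rot": [0, 0, 42]}, {"translation": [12, 70, -6], "rot": [0, 0, 52.5]}, {"translation": [15, 87, -8], "rot": [0, 0, 63]}, {"translation": [17, 103, -9], "rot": [0, 0, 73.5]}, {"translation": [17, 103, -9], "rot": [0, 0, 84]}, {"translation": [17, 103, -9], "rot": [0, 0, 94.5]}, {"translation": [17, 103, -9], "rot": [0, 0, 105]}, {"translation": [17, 103, -9], "rot": [0, 0, 115.5]}, {"translation": [17, 103, -9], "rot": [0, 0, 126]}]'

```text
time_s: 24.88
position: [0.4475, 0.0856, 0.1438]
tool_rot: [0.618, 0.606, 0.494, 0.082]
force: [-0.3, 0.7, 0.6]
grip_width: 0.0854
grip_force: 0.0
```

```bash
python3 -c "
from pk import *
go(.495,.128,.036,45,backs=(.08,))
o=manip.get_obs();print(o['time_s'])"
```

```text
back 0.08 [-35.2 -41.5  29.7] [10.07 -0.69 48.36]
[ -6.  48.  40. 145.] [0.4475 0.0856 0.1438] [-12. -29. -69.   1.  40.  98.]
24.875
```

Emit:
apply_moves --increments '[{"translation": [0, 0, 0], "rot": [2, 0, 9.7]}, {"translation": [-5, -6, 4], "rot": [4, 0, 19.4]}, {"translation": [-13, -15, 11], "rot": [6, -0.4, 29]}, {"translation": [-24, -28, 20], "rot": [8, -0.6, 38.7]}, {"translation": [-35, -41, 30], "rot": [10, -0.7, 48.4]}, {"translation": [-35, -41, 30], "rot": [10, -0.7, 48.4]}, {"translation": [-35, -41, 30], "rot": [10, -0.7, 48.4]}]'

```text
time_s: 25.75
position: [0.4497, 0.0814, 0.0827]
tool_rot: [0.818, 0.342, 0.428, -0.174]
force: [-0.0, -0.1, -0.2]
grip_width: 0.0851
grip_force: 0.0
```

```bash
python3 -c "
from pk import *
c,o=wsnap('w7');tops(c,lo=.029)
go(.495,.1285,.036,45,backs=(.03,0))"
```

```text
top px [281. 229.] [ 234  188   95   83 6233] circle 494.9 128.6 33.0 mean [0.4917 0.1254 0.0374] zmed 0.03775724933980004 red 0
top px [539. 246.] [511 222  49  55 714] circle 610.5 -30.2 26.8 mean [ 0.6122 -0.0315  0.047 ] zmed 0.04742631692567 red 0
top px [443. 380.] [423 362  40  33 913] circle 482.2 -17.0 13.5 mean [ 0.4827 -0.0153  0.0351] zmed 0.03454410994008881 red 0
back 0.03 [-1.1 -1.4 50.4] [ 0.14 -0.01  0.47]
back 0 [-1.1 -1.4 80.4] [ 0.14 -0.01  0.47]
[ -6.  48.  39. 145.] [0.4497 0.0815 0.083 ] [-16. -16. -65.   6.  46. 134.]
```

Emit:
apply_moves --increments '[{"translation": [-1, -1.5, 15], "rot": [0, 0, 0.5]}, {"translation": [-1, -1.5, 35], "rot": [0, 0, 0.5]}, {"translation": [-1, -1.5, 55], "rot": [0, 0, 0.5]}, {"translation": [-1, -1.5, 72], "rot": [0, 0, 0.5]}, {"translation": [-1, -1.5, 80], "rot": [0, 0, 0.5]}, {"translation": [-1, -1.5, 80], "rot": [0, 0, 0.5]}]'

```text
time_s: 26.55
position: [0.4945, 0.1287, 0.0357]
tool_rot: [0.82, 0.338, 0.426, -0.177]
force: [0.2, 0.7, -0.1]
grip_width: 0.0851
grip_force: 0.0
```

Emit:
apply_moves --increments '[{"translation": [0, 0, 0], "rot": [0, 0, 0]}, {"translation": [0, 0, 0], "rot": [0, 0, 0]}, {"translation": [0, 0, 0], "rot": [0, 0, 0]}, {"translation": [0, 0, 0], "rot": [0, 0, 0]}, {"translation": [0, 0, 0], "rot": [0, 0, 0]}, {"translation": [8, 0, -6], "rot": [0, 0, 0]}, {"translation": [30, 0, -21], "rot": [0, 0, 0]}, {"translation": [60, 0, -42], "rot": [0, 0, 0]}, {"translation": [90, 0, -63], "rot": [0, 0, 0]}]' --jaw 0

```text
time_s: 27.68
position: [0.4942, 0.1279, 0.146]
tool_rot: [0.821, 0.337, 0.426, -0.177]
force: [0.5, 0.0, -0.1]
grip_width: 0.0641
grip_force: 44.0
```

```bash
python3 -c "
from pk import *
par=np.load('par.npy')
for x in(.52,.535):print(fullik([x,.145,.05],pose(45,30,False),par))
go(.53,.145,.16,45,35,True,backs=(0,))"
```

```text
[ -4.4   9.  -65.  -32.4  41.2 -30.3]
[ -4.3  10.2 -63.3 -31.9  41.  -30.1]
back 0 [33.  13.1 22.6] [ 0.12  0.09 -0.25]
[ -3.  46.  37. 148.] [0.4942 0.1279 0.146 ] [ -6. -18. -58.   8.  39. 145.]
```

Emit:
apply_moves --increments '[{"translation": [8, 3, 5], "rot": [0, 0, -10.5]}, {"translation": [16, 6, 11], "rot": [0, 0, -21]}, {"translation": [24, 9, 17], "rot": [0, 0, -31.5]}, {"translation": [33, 13, 23], "rot": [0, 0, -42]}, {"translation": [33, 13, 23], "rot": [0, 0, -52.5]}, {"translation": [33, 13, 23], "rot": [0, 0, -63]}, {"translation": [33, 13, 23], "rot": [0, 0, -73.5]}, {"translation": [33, 13, 23], "rot": [0, 0, -84]}, {"translation": [33, 13, 23], "rot": [0, 0, -94.5]}, {"translation": [33, 13, 23], "rot": [0, 0, -105]}, {"translation": [33, 13, 23], "rot": [0, 0, -115.5]}, {"translation": [33, 13, 23], "rot": [0, 0, -126]}]'

```text
time_s: 29.18
position: [0.5304, 0.1453, 0.1587]
tool_rot: [0.069, 0.885, 0.35, 0.3]
force: [0.4, 0.1, -0.2]
grip_width: 0.0636
grip_force: 44.0
```

```bash
python3 -c "
from pk import *
for z in(.16,.08): go(.53,.145,z,45,30,False,backs=(0,))"
```

```text
back 0 [-0.4  0.7 -1.2] [ -2.5   -4.65 -53.86]
[ -4.  42.  41. -30.] [0.5304 0.1453 0.1587] [ -3. -14. -55.   6.  37.  22.]
back 0 [ 38.3 -52.1  44.8] [ -2.5   -4.65 -53.86]
[ -4.  42.  41. -30.] [0.5304 0.1453 0.1587] [ -3. -14. -55.   6.  37.  22.]
```

Emit:
apply_moves --increments '[{"translation": [0, 0, 0], "rot": [0, -1, -10.5]}, {"translation": [5, -7, 6], "rot": [-1, -2, -21]}, {"translation": [15, -20, 17], "rot": [-1.5, -3, -31.5]}, {"translation": [26, -35, 30], "rot": [-2, -4, -42]}, {"translation": [36, -49, 42], "rot": [-2.5, -4.6, -51]}, {"translation": [38, -52, 45], "rot": [-2.5, -4.6, -53.8]}, {"translation": [38, -52, 45], "rot": [-2.5, -4.6, -53.8]}]'

```text
time_s: 30.05
position: [0.5299, 0.1455, 0.0795]
tool_rot: [-0.328, 0.802, 0.193, 0.46]
force: [-0.6, 0.0, -1.3]
grip_width: 0.064
grip_force: 44.0
```

```bash
python3 -c "
from pk import *
go(.53,.145,.0485,45,30,False,backs=(0,))
print(manip.get_obs()['grip_width'])"
```

```text
back 0 [27.  -0.6 15.3] [ 0.02 -0.08 -0.49]
[ -4.  42.  41. -30.] [0.5299 0.1455 0.0795] [ -4.  -5. -65. -19.  41. -30.]
0.06397585005976278
```

Emit:
apply_moves --increments '[{"translation": [8, 0, 5], "rot": [0, 0, -0.5]}, {"translation": [16, 0, 9], "rot": [0, 0, -0.5]}, {"translation": [23, 0, 13], "rot": [0, 0, -0.5]}, {"translation": [26.5, 0, 15], "rot": [0, 0, -0.5]}, {"translation": [26.5, 0, 15], "rot": [0, 0, -0.5]}]'

```text
time_s: 30.68
position: [0.5299, 0.1457, 0.0496]
tool_rot: [-0.332, 0.8, 0.191, 0.462]
force: [0.1, -0.0, -0.5]
grip_width: 0.0639
grip_force: 44.0
```

Emit:
apply_moves --increments '[{"translation": [1, 0, 0.5], "rot": [0, 0, 0]}, {"translation": [1, 0, 0.5], "rot": [0, 0, 0]}, {"translation": [1, 0, 0.5], "rot": [0, 0, 0]}, {"translation": [1, 0, 0.5], "rot": [0, 0, 0]}, {"translation": [-4, 0, -3], "rot": [0, 0, 0]}, {"translation": [-12, 0, -7], "rot": [0, 0, 0]}, {"translation": [-26, 0, -15], "rot": [0, 0, 0]}, {"translation": [-52, 0, -30], "rot": [0, 0, 0]}, {"translation": [-104, 0, -60], "rot": [0, 0, 0]}, {"translation": [-140, 0, -81], "rot": [0, 0, 0]}, {"translation": [-140, 0, -81], "rot": [0, 0, 0]}]' --jaw 1

```text
time_s: 32.05
position: [0.5317, 0.1457, 0.2188]
tool_rot: [-0.334, 0.797, 0.189, 0.466]
force: [0.1, -0.2, -0.3]
grip_width: 0.0853
grip_force: 0.0
```

```bash
python3 -c "
from chk import *
chk((.51,.125));chk((.505,-.002))
o=manip.get_obs();print(o['time_s'],o['position'],o['force'])
a=np.load('scene_l.npz')['image'];b=np.load('side_l.npz')['image']
cv2.imwrite('pics/c4.png',np.vstack([cv2.resize(a[140:340,20:400,::-1],None,fx=1.5,fy=1.5),cv2.resize(b[110:300,160:540,::-1],None,fx=1.5,fy=1.5)]))"
```

```text
scene 238 [0.5181 0.1226 0.0355] [0.0685 0.0674 0.0124] [0.0295 0.036  0.0393] slope [-1.5316  3.3768]
side 433 [0.5137 0.137  0.0353] [0.0656 0.0648 0.0126] [0.0305 0.0355 0.0389] slope [ 0.6281 -3.1269]
scene 292 [ 0.5079 -0.0096  0.0356] [0.0647 0.0646 0.0127] [0.0307 0.036  0.0394] slope [-3.0444  3.0954]
side 319 [0.5031 0.0051 0.0354] [0.0646 0.0652 0.0126] [0.0303 0.0358 0.0391] slope [ 0.2783 -3.607 ]
32.25 [0.5289 0.1458 0.2103] [-0.2457  0.9398 -0.4208]
```

View pics/c4.png

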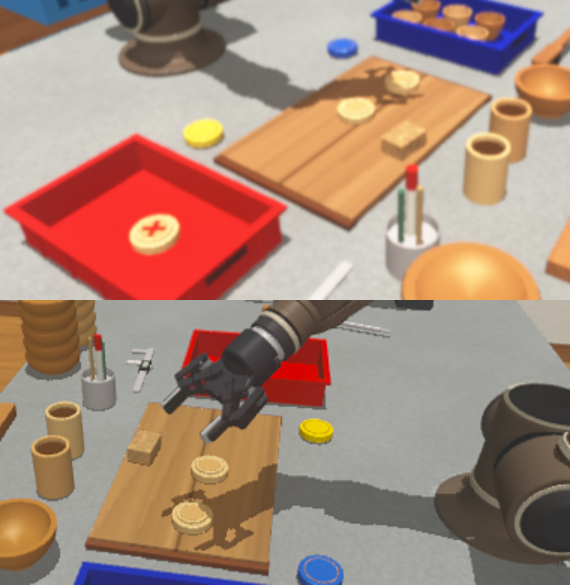

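The final views show both sound lids flat and plug up on the board, at crop (402,81) and (355,109). The marked lid is flat in the red crate with its cross up, at crop (154,233). The gripper is clear and nothing else has moved.

```bash
python3 -c "
from workcell import manip
print(manip.job_done())"
```

```text
the job is handed in; nothing more can be done
None
```

All three lids are turned over: the marked one lies cross up in the red crate and the two sound ones lie underside up on the board; I handed the job in at about 32 s of the 72 s limit, but the hand-in returned no verdict.

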